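# Load the blank magazine and scrap the rejects

### The arm

A 6-joint arm with a two-finger parallel gripper is mounted at the origin on a cart in front of the work surface, level with it; the furniture and walls round the work are solid. World frame = base frame: x ahead of the robot, y to its left, z up, the work surface at z = 0. Lengths are in m, angles in rad, forces in N, time in s.
With the tool pointing down it reaches from about 0.35 to 0.875 m from the base axis. Payload 4.2 kg.
Tool frame: the origin (TCP) lies at the very end of the fingers, on their centre line; the grasp point (between the pads) lies 19 mm behind it (ctrl.tcp_to_grasp is the distance from the TCP to the grasp point, in m); z points along the fingers, y is the direction in which the jaws open and shut (so a half turn about z gives the same grasp; the last joint's range is limited). The gripper opens to 87 mm and grips with 3 to 60 N. Pads are 19 mm wide; open, the fingers measure 117 mm over their backs; the gripper's body (75 mm by 190 mm) begins 51 mm behind the grasp point.
Start: joints at [-0.923, 0.385, 0.008, 0, -1.194, -0.259], TCP at [0.237, -0.578, 0.223] pointing down, gripper open.
Joint ranges: [-3.14, 3.14], [-1.21, 2.06], [-1.07, 1.41], [-3.16, 2.05], [-2.99, -0.16], [-3.1, 3.1]. Speed limits (rad/s): [2.79, 2.79, 3.14, 3.14, 3.14, 3.14].

### API

Orientations are given as [roll, pitch, yaw] about the fixed x, y, z axes, in that order (R = Rz(yaw) Ry(pitch) Rx(roll)).
In Python, from workcell import sense, vision, ticket, ctrl gives the robot as it stands.
- The arm moves only by the tool step_arm, never from a script. Its argument "deltas" is a list of rows, each a list of 7 numbers: the closure, from -1 (fully open) to 1 (shut), so that 0 is half open, then the shift along the tool's x, y, z in m, then the turn, a rotation vector about the tool's x, y, z in rad. In form: [[fingers, tx, ty, tz, ax, ay, az], ...]. A call has 1 to 8 rows; each row shifts and turns the commanded pose from where the row before left it, along the tool's axes as they then stand; what a row does not reach is not made up. A row lasts 1/8 s, in which the tool goes at most 62.5 mm and 10.7 degrees, less where a joint would pass 70% of its speed; a pose out of reach is approached as far as the arm can. A call with a gripper value outside its range is refused whole. The fingers move at their own pace and stop on an object; the grip force is fixed at half the most. Time passes only in rows, so rows that do not move let the fingers close. It gives the time, the measured TCP pose, the force and the opening at its end, in the units of the state.
- sense(): the state, without advancing time (a new reading comes with each control period).
- vision.capture(name): name is "scene" or "top"; returns a dict with "pixels" (400x640x3 uint8, blue, green, red), "fovy" (degrees; the focal length in pixels is half the picture's height over the tangent of half this angle, whatever the lens; pixels are square), "cx", "cy" (the principal point, pixels), "k1" (the pictures are not rectified: a ray, as slopes to the right and down, at radius r is drawn at 1 + k1 r^2 times it, then the intrinsics apply), "origin" and "rotation" of the camera in the world. Camera axes: x right, y down, z forward; pixel columns grow to the right and rows downward; lengths in m; the calibration is good to about 2 mm. A picture is of the moment at which its call begins. There is no depth.
- ticket.sign_off(): hands the job in, once; it reports no verdict.
The state is a dict: "time": time; "joint_positions": joint angles; "joint_vel": joint speeds; "joint_efforts": joint torques, N m; "position": TCP position; "eef_rot": TCP orientation; "wrist_force": force on the tool from outside, world axes, zero at the start; "wrist_torque": the same for the moment, N m; "opening": finger opening in m.
Only numpy, scipy, OpenCV 4.12 (cv2) and the standard library are available. Lean on these libraries where they do the work, as an engineer would, in place of code of your own. Each camera call takes 0.05 s, during which the arm holds its last target. There are 200 camera calls.

### The job

Load the press's blank magazine for the next run: swing the keeper bar clear, then press every good blank (full length, all four corners) down against the sprung follower until both pawls have snapped over it, and swing the keeper back across the mouth when all of them are in. Put every reject (a blank cut short, or with a corner punched away) into the locked scrap box: push the sprung flap down, hold it open while the reject drops through, and let the flap close.

Things in the scene. Friction and masses are not known exactly. Their poses are not given: they have to be found in the camera images.
- magazine: spring magazine, fixed. Origin on the bench under its grey shaft; z up. Shaft 54 (x) by 88 mm (y) inside, 84 mm side of the blanks along y. End walls and corner guides (|y| over 30 mm, x out to 35 mm) stand to z = 122 mm, flared mouth to 134 mm. The x sides are open for fingers (|y| under 30 mm, above z = 56 mm); 116 x 168 mm base, 10 mm thick
- mouth (a point): on the axis of the shaft at the height of the pawls' undersides (95 mm above the bench); axes as magazine. The middle of the topmost loaded blank lies 6 mm below it, each further one 12 mm lower. A blank laid in the mouth, flat, rests on the pawls' slopes, its underside 13 to 17 mm above this point; press until its top is 4 to 5 mm below this point, then let go
- pawl_left (a joint): outward travel (m, 0 to 0.0095) of the brass pawl in the middle of the +y end wall, 16 mm wide, standing 9 mm into the shaft: flat below at z = 95 mm, sloping up to z = 113 mm at the wall. Light spring, 1 to 2 N. A blank pressed down drives both pawls apart; they snap back over it. The whole push takes about 6 to 15 N, more for each blank loaded
- pawl_right (a joint): the same pawl in the -y end wall
- follower (a joint): downward travel in m of the sprung follower plate under the stack: 0 = at the top (empty), about 0.012 for each blank loaded, at most 0.062. Spring 4 N at the top, 1.8 N more for each blank; it presses the stack up against the pawls
- keeper (a joint): keeper bar's angle in rad: 0 = closed, straight over the mouth; grows as it swings clockwise seen from above, to the magazine's +x side; stop at 1.75. Stays where it is left (light friction). Clear for loading beyond 1.2; closed below 0.12. Bar 16 mm wide, underside 138 mm above the bench
- keeper_knob (a point): middle of the upright black knob near the free end of the keeper bar, 118 mm from the pivot, 164 mm above the bench: 18 mm across, 28 mm high. Can be pinched from above and led round
- keeper_pivot (a point): on the vertical pivot axis of the keeper bar, at the knob's height; its post stands at x = 0, y = -84 mm in the magazine's frame
- scrap_box: locked green steel scrap box, fixed, 150 x 166 x 150 mm (x, y, z), closed but for a sprung flap in its top. Origin on the bench under its middle, z up. Opening 118 (x) by 134 mm (y); the flap is hinged along its +x edge (x = 58 mm, z = 149 mm), free edge towards -x, where the padlock hangs
- flap (a joint): flap's angle in rad: 0 = shut, grows as its free edge swings down into the box; stop at 1.25. A spring shuts it (0.3 N m shut, 0.45 N m wide open): a blank laid on it does not open it. Press it 65 to 75 mm down with the held blank (long side along the box's x), then let go: the blank slides off towards -x and drops. Below 0.12 is shut
- flap_mid (a point): on top of the shut flap, 62 mm from its hinge, 150 mm above the bench: where to press it down
- blank_a: good blank: flat dark aluminium plate 50 x 84 x 12 mm (x, y, z), about 0.13 kg, a 13 mm hole 26 mm either side of its middle; the same either side up. Origin at its middle, 6 mm above the bench when it lies flat. May be absent (None)
- blank_b: good blank: flat dark aluminium plate 50 x 84 x 12 mm (x, y, z), about 0.13 kg, a 13 mm hole 26 mm either side of its middle; the same either side up. Origin at its middle, 6 mm above the bench when it lies flat. May be absent (None)
- blank_c: good blank: flat dark aluminium plate 50 x 84 x 12 mm (x, y, z), about 0.13 kg, a 13 mm hole 26 mm either side of its middle; the same either side up. Origin at its middle, 6 mm above the bench when it lies flat. May be absent (None)
- blank_d: good blank: flat dark aluminium plate 50 x 84 x 12 mm (x, y, z), about 0.13 kg, a 13 mm hole 26 mm either side of its middle; the same either side up. Origin at its middle, 6 mm above the bench when it lies flat. May be absent (None)
- short_blank: reject: a blank cut short, 50 x 60 x 12 mm (x, y, z) with one hole. Origin at its middle. May be absent (None)
- bitten_blank: reject: a blank of 50 x 84 x 12 mm with its corner at +x, +y punched away (a bite of 24 mm radius). Origin at the middle of the full outline, where it is whole. May be absent (None)

How it is judged:
By the outcome, as a careful person would: the job done as asked, in the order asked, and still so for the second after the job is handed in, with the robot touching nothing.
Of blank_a, blank_b, blank_c, blank_d only 3 to 4 are there at a start; the rules pass over those that are not, and their reading is None.
Of short_blank, bitten_blank only 1 to 2 are there at a start; the rules pass over those that are not, and their reading is None.
At some moment in a run one of blank_a, blank_b, blank_c, blank_d, short_blank, bitten_blank may be knocked a few centimetres aside while the robot is not near it.
Once in a run the grip may slacken for a moment while it holds something.
It also fails if it takes over 210 s, if anything falls off the work surface, if the arm or the gripper's body presses on something with over 40 N, if the wrist force passes 120 N, or if a joint passes its speed limit or range.

## Working session

There is one attempt and no reset: what is moved stays moved. The work goes in short steps, Python scripts to look and compute and a tool call to move; the robot and the scene stay as the last step left them, time stands still between calls to the robot, and variables do not carry over. Pictures are saved under pics/ and viewed, about 12 in all and at most 16, crops included, and the job is handed in when it is done.

Besides the shell and the picture viewer there is one more tool, called after "Request:" as name([rows], argument=value, ...), one row to a line, values as JSON. step_arm: Moves the arm, as the interface text tells. Its arguments: {"type":"object","properties":{"deltas":{"type":"array","items":{"type":"array","items":{"type":"number"}}}},"required":["deltas"]}

```bash
ls; mkdir -p pics; cat > h.py <<'E'
import numpy as np,cv2
from workcell import sense,vision,ticket,ctrl
def K(c):
    f=200/np.tan(np.radians(c['fovy'])/2); return f
def ray(c,u,v):
    f=K(c); d=np.array([(u-c['cx'])/f,(v-c['cy'])/f]); s=d.copy()
    for _ in range(30): s=d/(1+c['k1']*(s@s))
    return np.array(c['rotation'])@np.array([s[0],s[1],1])
def at(c,u,v,z):
    r=ray(c,u,v); o=np.array(c['origin']); return o+r*(z-o[2])/r[2]
def proj(c,p):
    q=np.array(c['rotation']).T@(np.array(p)-np.array(c['origin'])); s=q[:2]/q[2]
    s=s*(1+c['k1']*(s@s)); return s*K(c)+[c['cx'],c['cy']]
def snap(n,f,crop=None,scale=1):
    c=vision.capture(n); im=np.array(c['pixels'])
    np.save('pics/'+f+'.npy',c,allow_pickle=True)
    if crop: x0,y0,x1,y1=crop; im=im[y0:y1,x0:x1]
    im=cv2.resize(im,None,fx=scale,fy=scale,interpolation=cv2.INTER_CUBIC)
    cv2.imwrite('pics/'+f+'.png',im); return c
def load(f): return np.load('pics/'+f+'.npy',allow_pickle=True).item()
E
python3 - <<'E'
from h import *
for n in('top','scene'):
    c=snap(n,n+'0',scale=1.25); print(n,c['origin'],np.round(c['rotation'],3).tolist(),c['fovy'],c['k1'],c['cx'],c['cy'])
print(sense())
E
```

```text
pics
top [0.35986078 0.1348585  1.01005649] [-2.987, -0.004, -1.565] 53.17392861668199 -0.026211336646098555 318.57587912946235 199.6385204146962
scene [-0.03826417  1.05394998  0.65718899] [-2.031, 0.021, -2.601] 53.416790659639574 -0.05055208701866111 316.032957619839 201.28570804699595
{'time': 0.1, 'joint_positions': array([-9.23380620e-01,  3.85467381e-01,  6.77494706e-03, -4.60994056e-04,
       -1.19401412e+00, -2.58610944e-01]), 'joint_vel': array([-0.00012651, -0.00115191,  0.00457175,  0.00082176,  0.00029707,
       -0.00069357]), 'joint_efforts': array([ 2.04140501e-04, -3.91690099e+01,  1.87933195e+01,  4.23197418e+00,
        1.34099083e-02, -7.61978231e-05]), 'position': array([ 0.23674915, -0.57783912,  0.22157743]), 'eef_rot': array([ 3.13963638e+00, -7.44373708e-05, -2.75295784e+00]), 'wrist_force': array([-0.18943611,  0.16864523,  0.84438582]), 'wrist_torque': array([-0.02437865, -0.0244104 ,  0.00353496]), 'opening': 0.08689967278326782}
```

View pics/top0.png

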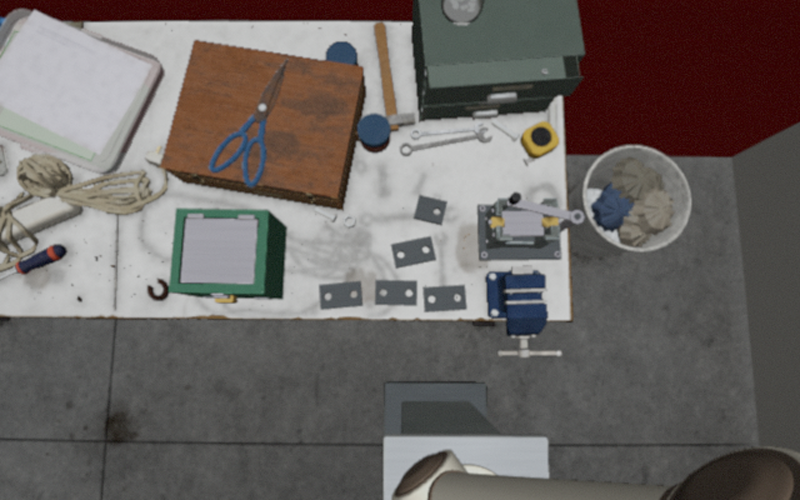

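View pics/scene0.png

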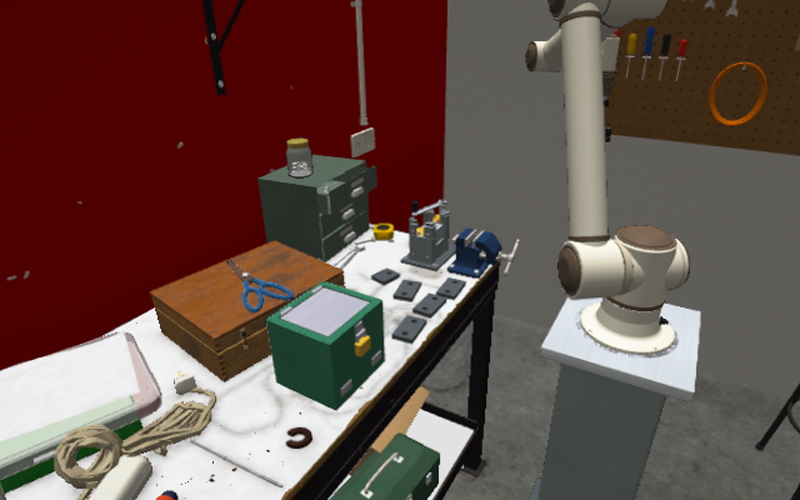

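The top view shows the box at about (228,253) and the magazine at about (522,230). One short plate is at (430,209), with four more plates at (413,251), (341,295), (396,292) and (444,298). The camera rotation comes as roll, pitch, yaw, so I'll convert it and then zoom in.

```bash
sed -i 's/^import numpy.*/&\nfrom scipy.spatial.transform import Rotation as Ro/; s/np.array(c\[.rotation.\])/RM(c)/g' h.py; echo "def RM(c): return Ro.from_euler('xyz',c['rotation']).as_matrix()" >> h.py
python3 - <<'E'
from h import *
c=load('top0'); im=np.array(c['pixels'])
cv2.imwrite('pics/z1.png',cv2.resize(im[140:270,240:480],None,fx=3.3,fy=3.3,interpolation=cv2.INTER_CUBIC))
g=cv2.cvtColor(im,cv2.COLOR_BGR2GRAY)
m=((g<110)&(np.arange(640)[None]>250)&(np.arange(640)[None]<380)&(np.arange(400)[:,None]<251)&(np.arange(400)[:,None]>150)).astype(np.uint8)
n,l,s,ce=cv2.connectedComponentsWithStats(m)
for i in range(1,n):
    if 200<s[i,4]<3000:
        cn,_=cv2.findContours((l==i).astype(np.uint8),0,2); cn=max(cn,key=cv2.contourArea)
        P=np.array([at(c,*p[0],0.012)[:2] for p in cn],np.float32)
        r=cv2.minAreaRect(P*1000); print(s[i],ce[i].round(1),np.round(r[0],1),np.round(r[1],1),round(r[2],1),'fill',cv2.contourArea(P*1000)/(r[1][0]*r[1][1]))
E
```

```text
[251 151  27  17 386] [263.7 158. ] [619.8 272.7] [42.3 67.1] 0.3 fill 0.8307380141263307
[331 157  26  23 386] [343.6 167.8] [598.   67.6] [56.4 49.1] 75.9 fill 0.8975974548164215
[314 190  34  24 512] [330.4 201.4] [510.7 101.6] [46.5 79.9] 11.8 fill 0.9213173064109933
[256 225  34  22 556] [272.7 235.7] [423.4 245.8] [47.2 81. ] 5.7 fill 0.9163223279168476
[300 225  33  19 533] [316.4 233.8] [428.3 137.3] [44.9 80. ] 0.3 fill 0.9549866882273172
[339 229  34  20 528] [355.4 238.3] [418.2  39.2] [46.4 80.5] 3.6 fill 0.9120202907036817
```

View pics/z1.png

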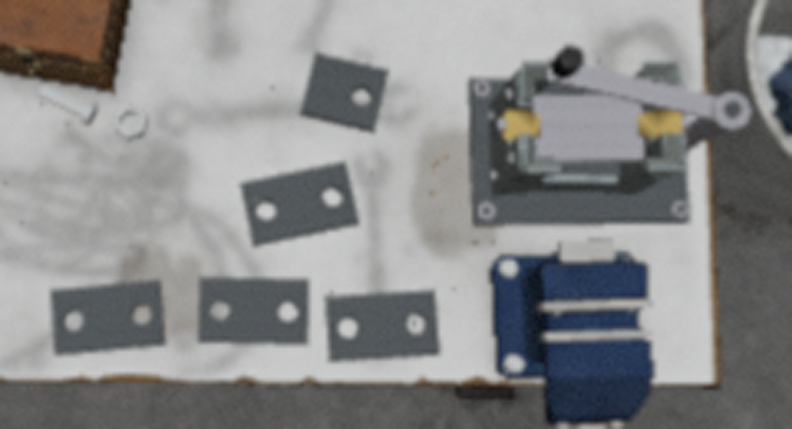

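Every long plate has all four corners, so that makes four good blanks and one short reject. There is no bitten one. Next I'll zoom in on the magazine and the box.

```bash
python3 - <<'E'
from h import *
c=load('top0'); im=np.array(c['pixels'])
a=cv2.resize(im[145:215,375:475],None,fx=8,fy=8,interpolation=cv2.INTER_CUBIC)
cv2.imwrite('pics/z2.png',a)
a=cv2.resize(im[160:245,130:235],None,fx=7,fy=7,interpolation=cv2.INTER_CUBIC)
cv2.imwrite('pics/z3.png',a)
E
```

```text
(no output)
```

View pics/z2.png

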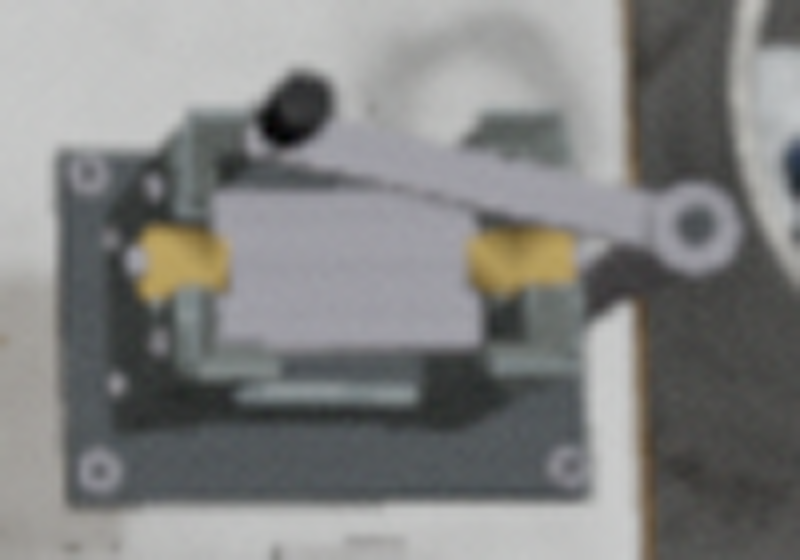

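View pics/z3.png

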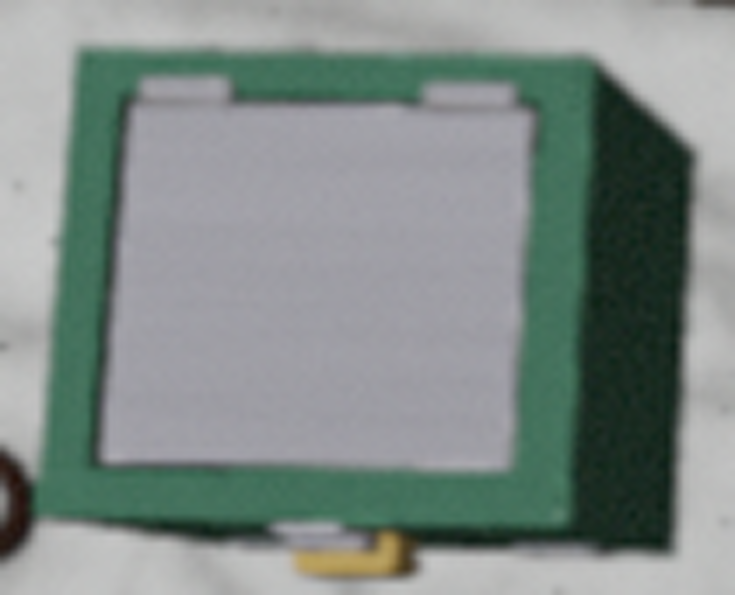

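```bash
python3 - <<'E'
from h import *
c=load('top0')
def A(x,y,z,x0=375,y0=145,s=8): return at(c,x0+(x+.5)/s-.5,y0+(y+.5)/s-.5,z)[:2]*1000
print('cam',c['origin'])
for n,p in dict(TL=(57,150),BL=(68,505),BR=(590,498),sTL=(88,175),sBL=(99,470),sBR=(569,466)).items(): print(n,A(*p,.01).round(1))
for n,p in dict(fTL=(215,195),fTR=(476,215),fBR=(478,348),fBL=(222,350),pl=(230,258),pr=(469,262)).items(): print(n,A(*p,.095).round(1))
print('piv',[A(695,226,z).round(1) for z in(.138,.15,.164)],'knobtop',A(302,98,.178).round(1))
print('guideouter 134',[A(*p,.122).round(1) for p in((190,112),(185,375),(582,372),(570,115))])
B=np.array([A(x,y,.15,130,160,7) for x,y in((80,50),(592,58),(570,525),(38,515))]);print('box',B.round(1),B.mean(0).round(1))
F=np.array([A(x,y,.15,130,160,7) for x,y in((128,103),(532,107),(512,468),(98,465))]);print('flap',F.round(1),F.mean(0).round(1))
E
```

```text
cam [0.35986078 0.1348585  1.01005649]
TL [610.9 -30.4]
BL [495.7 -31.7]
BR [ 498.9 -197.7]
sTL [602.7 -40.2]
sBL [506.9 -41.7]
sBR [ 509.1 -191.4]
fTL [576.3 -62.6]
fTR [ 570.9 -139.5]
fBR [ 531.1 -138.5]
fBL [530.  -63.4]
pl [557.4 -66.5]
pr [ 556.7 -136.8]
piv [array([ 558.3, -188.2]), array([ 555.5, -183.8]), array([ 552.3, -178.6])] knobtop [583.5 -68.9]
guideouter 134 [array([594.2, -50.3]), array([517.7, -46.9]), array([ 519.3, -159.8]), array([ 594.2, -159.7])]
box [[564.9 525.5]
 [563.1 362.8]
 [416.1 362.9]
 [417.9 527.7]] [490.5 444.7]
flap [[547.8 508.9]
 [547.2 381. ]
 [433.5 381.6]
 [433.5 510.1]] [490.5 445.4]
```

Magazine origin is about (0.5565, -0.102) with a yaw of about 0.015. The box middle is about (0.4905, 0.445). The keeper stands at about 0.23 rad, with its knob near (0.583, -0.069). I'll move above the knob with the jaws along y.

Request:
step_arm([
  [-1, 0, 0, -0.03, 0, 0, 0.13],
  [-1, 0, 0, -0.03, 0, 0, 0.13],
  [-1, 0, 0, -0.03, 0, 0, 0.128],
  [-1, -0.0267, 0.0392, 0, 0, 0, 0],
  [-1, -0.0267, 0.0392, 0, 0, 0, 0],
  [-1, -0.0267, 0.0392, 0, 0, 0, 0],
  [-1, -0.0267, 0.0392, 0, 0, 0, 0],
  [-1, -0.0267, 0.0392, 0, 0, 0, 0],
])

```text
time: 1.1
position: [0.3708, -0.3807, 0.3121]
eef_rot: [3.141, -0.001, -3.141]
wrist_force: [0.7, 0.7, -0.4]
opening: 0.087
```

Request:
step_arm([
  [-0.2, -0.0267, 0.0392, 0, 0, 0, 0],
  [-0.2, -0.0267, 0.0392, 0, 0, 0, 0],
  [-0.2, -0.0267, 0.0392, 0, 0, 0, 0],
  [-0.2, -0.0267, 0.0392, 0, 0, 0, 0],
  [-0.2, -0.0267, 0.0392, 0, 0, 0, 0],
  [-0.2, -0.0267, 0.0392, 0, 0, 0, 0],
  [-0.2, -0.0267, 0.0392, 0, 0, 0, 0],
  [-0.2, -0.0267, 0.0392, 0, 0, 0, 0],
])

```text
time: 2.1
position: [0.5841, -0.067, 0.3121]
eef_rot: [3.142, -0.001, -3.141]
wrist_force: [-0.2, -0.8, -0.7]
opening: 0.0523
```

Request:
step_arm([
  [-0.2, 0, 0, 0.04, 0, 0, 0],
  [-0.2, 0, 0, 0.04, 0, 0, 0],
  [-0.2, 0, 0, 0.04, 0, 0, 0],
  [-0.2, 0, 0, 0.036, 0, 0, 0],
  [-0.2, 0, 0, 0, 0, 0, 0],
  [1, 0, 0, 0, 0, 0, 0],
  [1, 0, 0, 0, 0, 0, 0],
  [1, 0, 0, 0, 0, 0, 0],
])

```text
time: 3.1
position: [0.5843, -0.0684, 0.1579]
eef_rot: [3.141, 0.003, -3.141]
wrist_force: [-0.8, 0.1, 1.3]
opening: 0.0298
```

```bash
python3 - <<'E'
from h import *
s=sense();print(s['position'],s['opening'],s['wrist_force'])
P=np.array([.5575,-.186]);p=s['position'][:2]-P
t0=np.arctan2(p[0],p[1]);r=np.hypot(*p);print(t0,r)
for t in np.linspace(t0,1.47,10): print(round(t,2),(P+r*np.array([np.sin(t),np.cos(t)])-s['position'][:2]).round(4))
E
```

```text
[ 0.58425396 -0.06840051  0.15793708] 0.029779227624577187 [-0.76798482  0.11492544  1.28554476]
0.2236932889587717 0.12060437174417903
0.22 [0. 0.]
0.36 [ 0.016  -0.0048]
0.5 [ 0.0311 -0.0118]
0.64 [ 0.0452 -0.0208]
0.78 [ 0.0579 -0.0317]
0.92 [ 0.0689 -0.0442]
1.05 [ 0.0781 -0.0581]
1.19 [ 0.0853 -0.0731]
1.33 [ 0.0904 -0.089 ]
1.47 [ 0.0932 -0.1055]
```

Request:
step_arm([
  [1, 0, 0, 0, 0, 0, 0],
  [1, 0, 0, 0, 0, 0, 0],
  [1, 0, 0, 0, 0, 0, 0],
  [1, 0, 0, 0, 0, 0, 0],
])

```text
time: 3.6
position: [0.5839, -0.0685, 0.1571]
eef_rot: [-3.141, 0.001, -3.141]
wrist_force: [-0.7, 0.2, 4.0]
opening: 0.017
```

Request:
step_arm([
  [1, -0.008, -0.002, 0, 0, 0, 0],
  [1, -0.008, -0.003, 0, 0, 0, 0],
  [1, -0.0151, -0.007, 0, 0, 0, 0],
  [1, -0.0141, -0.009, 0, 0, 0, 0],
  [1, -0.0127, -0.0109, 0, 0, 0, 0],
  [1, -0.011, -0.0125, 0, 0, 0, 0],
  [1, -0.0092, -0.0139, 0, 0, 0, 0],
  [1, -0.0072, -0.015, 0, 0, 0, 0],
])

```text
time: 4.6
position: [0.674, -0.1398, 0.1571]
eef_rot: [3.139, 0.011, -3.141]
wrist_force: [7.2, 6.9, 0.6]
opening: 0.0173
```

Request:
step_arm([
  [1, -0.0051, -0.0159, 0, 0, 0, 0],
  [1, -0.0028, -0.0165, 0, 0, 0, 0],
  [1, 0, 0, 0, 0, 0, 0],
  [-0.2, 0, 0, 0, 0, 0, 0],
  [-0.2, 0, 0, 0, 0, 0, 0],
  [-0.2, 0, 0, -0.05, 0, 0, 0],
  [-0.2, 0, 0, -0.05, 0, 0, 0],
  [-0.2, 0, 0, -0.03, 0, 0, 0],
])

```text
time: 5.6
position: [0.677, -0.1745, 0.2894]
eef_rot: [-3.141, 0.003, -3.141]
wrist_force: [0.0, -0.5, 0.5]
opening: 0.0509
```

```bash
cat >> h.py <<'E'
def plan(x,y,z,yaw,n,g=-1):
    s=sense(); p=s['position']; y0=s['eef_rot'][2]
    d=(yaw-y0+np.pi)%(2*np.pi)-np.pi; D=(np.array([x,y,z])-p)/n; a=y0
    print('at',p.round(4),round(y0,3),'dyaw',round(d,3),'|row|',np.linalg.norm(D).round(3))
    for i in range(n):
        t=[g,np.cos(a)*D[0]+np.sin(a)*D[1],np.sin(a)*D[0]-np.cos(a)*D[1],-D[2],0,0,-d/n]
        a+=d/n; print([float(round(v,4)) for v in t])
E
python3 -c "
from h import *
plan(.5107,.1016,.15,-1.365,10)"
```

```text
at [ 0.677  -0.1745  0.2894] -3.141 dyaw 1.776 |row| 0.035
[-1.0, 0.0166, 0.0276, 0.0139, 0.0, 0.0, -0.1776]
[-1.0, 0.0115, 0.0301, 0.0139, 0.0, 0.0, -0.1776]
[-1.0, 0.006, 0.0317, 0.0139, 0.0, 0.0, -0.1776]
[-1.0, 0.0003, 0.0322, 0.0139, 0.0, 0.0, -0.1776]
[-1.0, -0.0054, 0.0318, 0.0139, 0.0, 0.0, -0.1776]
[-1.0, -0.0109, 0.0303, 0.0139, 0.0, 0.0, -0.1776]
[-1.0, -0.0161, 0.0279, 0.0139, 0.0, 0.0, -0.1776]
[-1.0, -0.0208, 0.0246, 0.0139, 0.0, 0.0, -0.1776]
[-1.0, -0.0248, 0.0206, 0.0139, 0.0, 0.0, -0.1776]
[-1.0, -0.0281, 0.0158, 0.0139, 0.0, 0.0, -0.1776]
```

Request:
step_arm([
  [-1, 0.0166, 0.0276, 0, 0, 0, -0.1776],
  [-1, 0.0115, 0.0301, 0, 0, 0, -0.1776],
  [-1, 0.006, 0.0317, 0, 0, 0, -0.1776],
  [-1, 0.0003, 0.0322, 0, 0, 0, -0.1776],
  [-1, -0.0054, 0.0318, 0.02, 0, 0, -0.1776],
  [-1, -0.0109, 0.0303, 0.03, 0, 0, -0.1776],
  [-1, -0.0161, 0.0279, 0.03, 0, 0, -0.1776],
  [-1, -0.0208, 0.0246, 0.03, 0, 0, -0.1776],
])

```text
time: 6.6
position: [0.5425, 0.047, 0.1754]
eef_rot: [3.141, -0.0, -1.714]
wrist_force: [0.2, -0.8, -0.7]
opening: 0.0869
```

Request:
step_arm([
  [-1, -0.0248, 0.0206, 0.03, 0, 0, -0.1776],
  [-1, -0.0281, 0.0158, 0, 0, 0, -0.1776],
  [-1, 0, 0, 0, 0, 0, 0],
])

```text
time: 6.98
position: [0.5092, 0.1027, 0.1461]
eef_rot: [3.14, -0.001, -1.362]
wrist_force: [0.2, -0.4, 0.2]
opening: 0.087
```

```bash
python3 - <<'E'
from h import *
plan(.5107,.1016,.004,-1.365,5)
c=snap('top','k1',(300,130,460,250),5)
E
```

```text
at [0.5092 0.1027 0.1461] -1.362 dyaw -0.003 |row| 0.028
[-1.0, 0.0003, -0.0002, 0.0284, 0.0, 0.0, 0.0006]
[-1.0, 0.0003, -0.0002, 0.0284, 0.0, 0.0, 0.0006]
[-1.0, 0.0003, -0.0002, 0.0284, 0.0, 0.0, 0.0006]
[-1.0, 0.0003, -0.0002, 0.0284, 0.0, 0.0, 0.0006]
[-1.0, 0.0003, -0.0002, 0.0284, 0.0, 0.0, 0.0006]
```

View pics/k1.png

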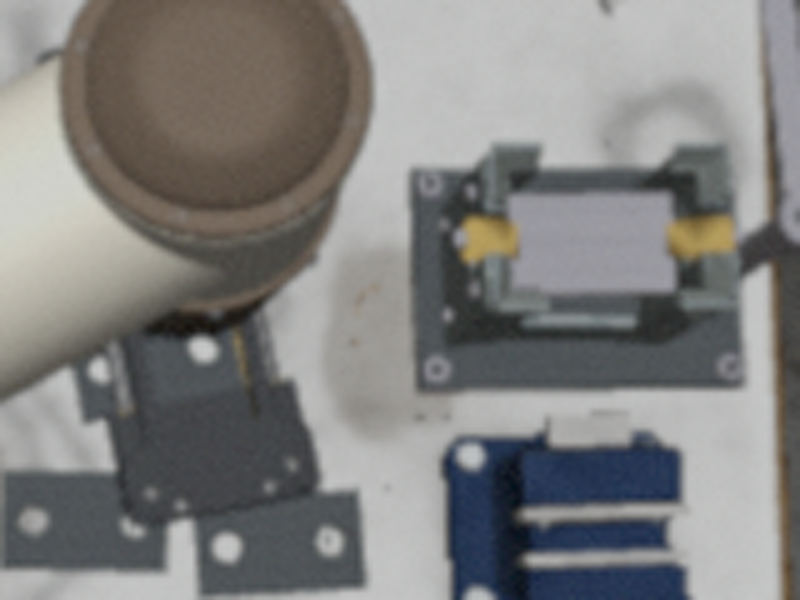

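The keeper bar is clear, standing at the right edge near (785,100). The shaft centre shows at about (590,241) in the crop. I'll grip the first blank.

Request:
step_arm([
  [-1, 0.0003, -0.0002, 0.0284, 0, 0, 0],
  [-1, 0.0003, -0.0002, 0.0284, 0, 0, 0],
  [-1, 0.0003, -0.0002, 0.0284, 0, 0, 0],
  [-1, 0.0003, -0.0002, 0.0284, 0, 0, 0],
  [-1, 0, 0, 0.0284, 0, 0, 0],
  [1, 0, 0, 0, 0, 0, 0],
  [1, 0, 0, 0, 0, 0, 0],
  [1, 0, 0, 0, 0, 0, 0],
])

```text
time: 8.02
position: [0.5122, 0.101, 0.0058]
eef_rot: [-3.14, 0.001, -1.365]
wrist_force: [-0.4, -0.2, -0.3]
opening: 0.0647
```

Request:
step_arm([
  [1, 0, 0, 0, 0, 0, 0],
  [1, 0, 0, 0, 0, 0, 0],
  [1, 0, 0, -0.04, 0, 0, 0],
  [1, 0, 0, -0.06, 0, 0, 0],
  [1, 0, 0, -0.06, 0, 0, 0],
  [1, 0, 0, -0.02, 0, 0, 0],
])

```text
time: 8.78
position: [0.513, 0.1016, 0.1889]
eef_rot: [-3.134, 0.002, -1.364]
wrist_force: [0.3, 0.4, -1.2]
opening: 0.0495
```

```bash
python3 - <<'E'
from h import *
c=load('k1')
A=lambda x,y,z: (at(c,300+(x+.5)/5-.5,130+(y+.5)/5-.5,z)[:2]*1000).round(1)
print('fol',A(590,241,.095),'fc',[A(*p,.095) for p in((508,190),(508,292),(672,292),(672,190))])
print('pawl',A(518,237,.095),A(669,237,.095))
print('guides',[A(*p,.134) for p in((490,143),(485,310),(738,305),(728,148))])
print('base',[A(*p,.01) for p in((412,170),(417,392),(744,388))])
plan(.556,-.102,.17,-1.556,6,1)
E
```

```text
fol [ 555.3 -100.1] fc [array([579.5, -62.2]), array([530.7, -60.8]), array([ 531.2, -137.7]), array([ 580.1, -139.7])]
pawl [557.  -66.2] [ 557.5 -137.4]
guides [array([591.9, -46.2]), array([515.2, -42. ]), array([ 518.2, -155.6]), array([ 590.4, -154.3])]
base [array([610.1, -31.2]), array([494.9, -31.5]), array([ 497.9, -197.9])]
at [0.513  0.1016 0.1889] -1.364 dyaw -0.192 |row| 0.035
[1.0, 0.0347, -0.0001, 0.0032, 0.0, 0.0, 0.0319]
[1.0, 0.0347, -0.0012, 0.0032, 0.0, 0.0, 0.0319]
[1.0, 0.0346, -0.0023, 0.0032, 0.0, 0.0, 0.0319]
[1.0, 0.0345, -0.0034, 0.0032, 0.0, 0.0, 0.0319]
[1.0, 0.0344, -0.0045, 0.0032, 0.0, 0.0, 0.0319]
[1.0, 0.0342, -0.0056, 0.0032, 0.0, 0.0, 0.0319]
```

Request:
step_arm([
  [1, 0.0347, 0, 0.003, 0, 0, 0.032],
  [1, 0.0347, -0.001, 0.003, 0, 0, 0.032],
  [1, 0.0346, -0.002, 0.003, 0, 0, 0.032],
  [1, 0.0345, -0.0032, 0.003, 0, 0, 0.032],
  [1, 0.0344, -0.0043, 0.003, 0, 0, 0.032],
  [1, 0.0342, -0.0055, 0.003, 0, 0, 0.032],
  [1, 0, 0, 0.012, 0, 0, 0],
  [1, 0, 0, 0, 0, 0, 0],
])

```text
time: 9.78
position: [0.5519, -0.1026, 0.1529]
eef_rot: [3.138, 0.0, -1.557]
wrist_force: [0.3, -0.5, -1.0]
opening: 0.0492
```

```bash
python3 - <<'E'
from h import *
plan(.5553,-.102,.158,-1.556,1,1); print(sense()['wrist_force'],sense()['opening'])
snap('top','k2',(340,120,480,225),5.5)
E
```

```text
at [ 0.5519 -0.1026  0.1529] -1.557 dyaw 0.001 |row| 0.006
[1.0, -0.0006, -0.0034, -0.0051, 0.0, 0.0, -0.0012]
[ 0.34483773 -0.54424055 -1.0039062 ] 0.04918870981791433
```

View pics/k2.png

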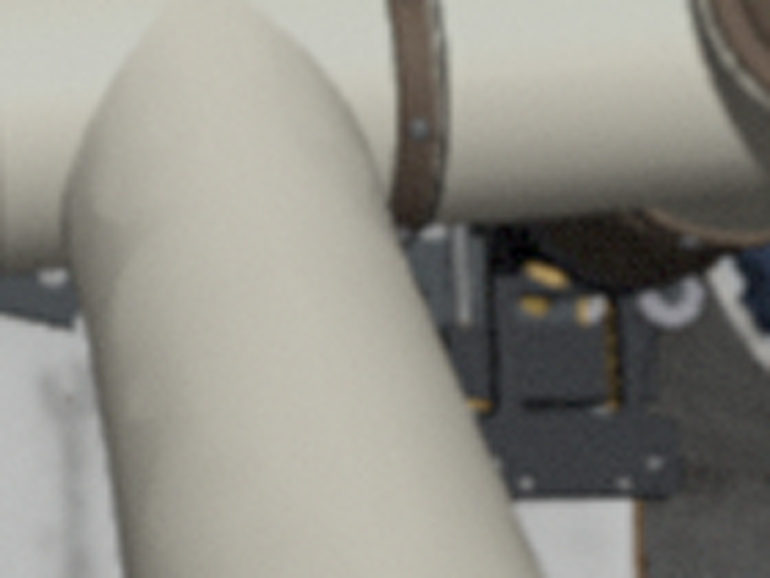

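The arm blocks the top view here, so I'll feel the way in by force.

Request:
step_arm([
  [1, -0.0006, -0.0034, 0, 0, 0, 0],
  [1, 0, 0, 0.015, 0, 0, 0],
  [1, 0, 0, 0.01, 0, 0, 0],
  [1, 0, 0, 0.007, 0, 0, 0],
  [1, 0, 0, 0, 0, 0, 0],
])

```text
time: 10.45
position: [0.5563, -0.1023, 0.1216]
eef_rot: [3.14, -0.0, -1.557]
wrist_force: [0.2, -0.3, -0.3]
opening: 0.0495
```

```bash
python3 -c "
from h import *
s=sense();print(s['position'],s['eef_rot'],s['wrist_force'],s['wrist_torque'],s['opening'])"
```

```text
[ 0.55633199 -0.1022803   0.12162717] [ 3.13969555e+00 -1.12887698e-04 -1.55688292e+00] [ 0.21342282 -0.34466468 -0.31045371] [ 0.03583227  0.04914924 -0.01215404] 0.049548421525459935
```

Request:
step_arm([
  [1, 0, 0, 0.005, 0, 0, 0],
  [1, 0, 0, 0.005, 0, 0, 0],
  [1, 0, 0, 0, 0, 0, 0],
])

```text
time: 10.82
position: [0.5571, -0.1023, 0.1125]
eef_rot: [-3.141, -0.0, -1.557]
wrist_force: [0.2, -0.1, -1.6]
opening: 0.0498
```

Request:
step_arm([
  [1, 0, 0, 0.005, 0, 0, 0],
  [1, 0, 0, 0.005, 0, 0, 0],
  [1, 0, 0, 0, 0, 0, 0],
])

```text
time: 11.2
position: [0.5571, -0.1022, 0.1024]
eef_rot: [-3.141, 0.0, -1.557]
wrist_force: [0.3, -0.5, 0.7]
opening: 0.0494
```

Request:
step_arm([
  [1, 0, 0, 0.005, 0, 0, 0],
  [1, 0, 0, 0.005, 0, 0, 0],
  [1, 0, 0, 0, 0, 0, 0],
])

```text
time: 11.58
position: [0.5572, -0.1022, 0.0922]
eef_rot: [-3.141, 0.0, -1.557]
wrist_force: [1.3, -0.4, 0.7]
opening: 0.0499
```

```bash
python3 - <<'E'
from h import *
snap('scene','k3',(290,120,410,220),6.5)
E
```

```text
(no output)
```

View pics/k3.png

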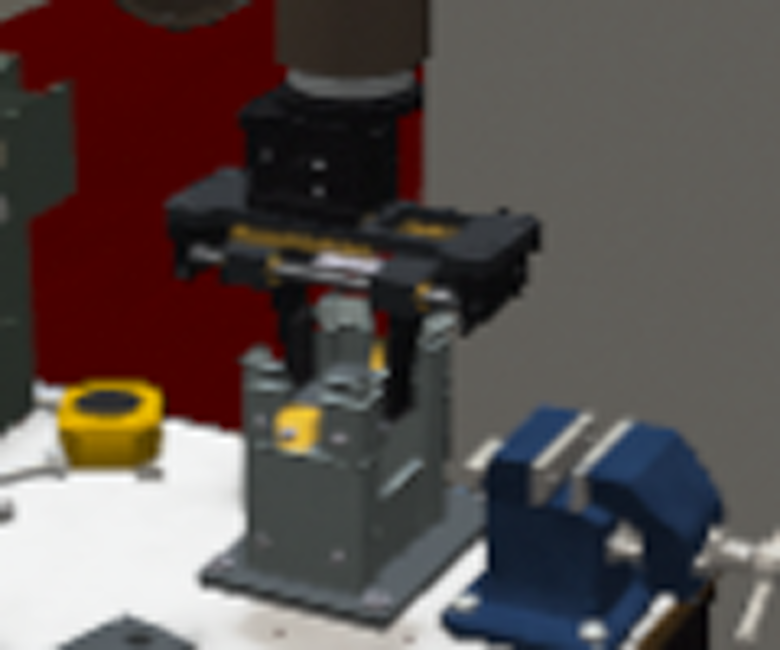

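The fingers are in the shaft, but the blank is hidden. I'll carry on pressing and watch the force.

Request:
step_arm([
  [1, 0, 0, 0.005, 0, 0, 0],
  [1, 0, 0, 0, 0, 0, 0],
])

```text
time: 11.88
position: [0.5572, -0.1022, 0.0876]
eef_rot: [-3.141, -0.0, -1.557]
wrist_force: [-0.8, 0.3, 4.1]
opening: 0.0495
```

Request:
step_arm([
  [1, 0, 0, 0.005, 0, 0, 0],
  [1, 0, 0, 0, 0, 0, 0],
])

```text
time: 12.12
position: [0.5572, -0.1022, 0.0826]
eef_rot: [-3.141, -0.0, -1.557]
wrist_force: [0.5, 0.9, 4.0]
opening: 0.0496
```

Request:
step_arm([
  [-0.6, 0, 0, 0, 0, 0, 0],
  [-0.6, 0, 0, 0, 0, 0, 0],
  [-0.6, 0, 0, -0.04, 0, 0, 0],
  [-0.6, 0, 0, -0.05, 0, 0, 0],
  [-0.6, 0, 0, -0.05, 0, 0, 0],
  [-1, -0.05, 0, 0, 0, 0, 0],
  [-1, -0.05, 0, 0, 0, 0, 0],
  [-1, -0.05, 0.03, 0, 0, 0, 0],
])

```text
time: 13.12
position: [0.5249, 0.0488, 0.2215]
eef_rot: [3.141, -0.0, -1.558]
wrist_force: [-0.7, 1.0, -0.1]
opening: 0.0856
```

Request:
step_arm([
  [-1, -0.045, 0.035, 0, 0, 0, 0],
  [-1, -0.045, 0.035, 0, 0, 0, 0],
  [-1, 0, 0.035, 0, 0, 0, 0],
  [-1, 0, 0, 0, 0, 0, 0],
])

```text
time: 13.62
position: [0.4162, 0.1358, 0.2223]
eef_rot: [3.14, -0.0, -1.554]
wrist_force: [-0.0, -0.2, -0.0]
opening: 0.087
```

```bash
cat >> h.py <<'E'
def blanks(f):
    c=load(f); im=np.array(c['pixels']); g=cv2.cvtColor(im,cv2.COLOR_BGR2GRAY)
    m=((g<110)&(np.arange(640)[None]>225)&(np.arange(640)[None]<385)&(np.arange(400)[:,None]<251)&(np.arange(400)[:,None]>150)).astype(np.uint8)
    n,l,s,ce=cv2.connectedComponentsWithStats(m)
    for i in range(1,n):
        if 300<s[i,4]<800:
            cn,_=cv2.findContours((l==i).astype(np.uint8),0,2); cn=max(cn,key=cv2.contourArea)
            r=cv2.minAreaRect(np.array([at(c,*p[0],0.012)[:2]*1000 for p in cn],np.float32)); print(ce[i].round(1),np.round(r[0],1),np.round(r[1],1),round(r[2],1))
E
python3 - <<'E'
from h import *
print(sense()['position'])
snap('top','k4',(240,140,480,260),3.3); blanks('k4')
plan(.4183,.0392,.14,-1.571+.063,6)
E
```

```text
[0.41620048 0.13576638 0.2223027 ]
[253.4 157.3] [619.6 304.9] [ 42.3 131.6] 0.3
at [0.4176 0.1359 0.2225] -1.555 dyaw 0.047 |row| 0.021
[-1.0, 0.0161, 0.0001, 0.0138, 0.0, 0.0, -0.0079]
[-1.0, 0.0161, 0.0003, 0.0138, 0.0, 0.0, -0.0079]
[-1.0, 0.0161, 0.0004, 0.0138, 0.0, 0.0, -0.0079]
[-1.0, 0.0161, 0.0005, 0.0138, 0.0, 0.0, -0.0079]
[-1.0, 0.0161, 0.0006, 0.0138, 0.0, 0.0, -0.0079]
[-1.0, 0.0161, 0.0008, 0.0138, 0.0, 0.0, -0.0079]
```

View pics/k4.png

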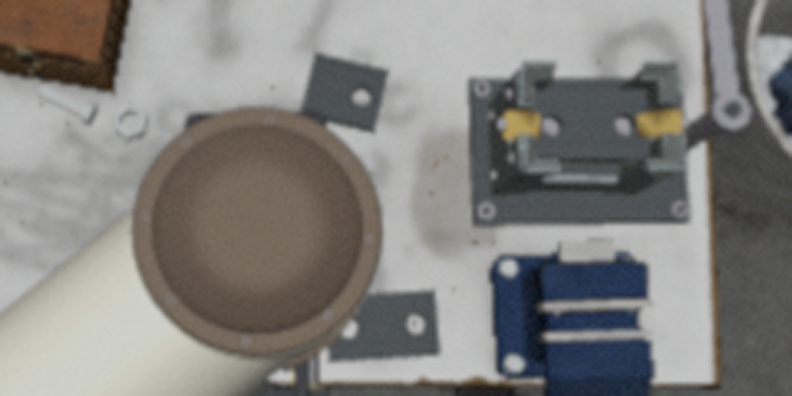

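The first blank is loaded, and both brass pawls sit over it at (521,124) and (660,124). Next is the blank at (0.418, 0.039).

Request:
step_arm([
  [-1, 0.0161, 0.0001, 0.03, 0, 0, -0.0079],
  [-1, 0.0161, 0.0003, 0.035, 0, 0, -0.0079],
  [-1, 0.0161, 0.0004, 0.035, 0, 0, -0.0079],
  [-1, 0.0161, 0.0005, 0.035, 0, 0, -0.0079],
  [-1, 0.0161, 0.0006, 0.025, 0, 0, -0.0079],
  [-1, 0.0161, 0.0008, 0.012, 0, 0, -0.0079],
  [-1, 0, 0, 0, 0, 0, 0],
])

```text
time: 14.55
position: [0.4188, 0.0378, 0.0493]
eef_rot: [3.138, -0.001, -1.512]
wrist_force: [0.5, 0.2, -0.2]
opening: 0.0868
```

```bash
python3 - <<'E'
from h import *
plan(.4183,.0392,.004,-1.571+.063,2)
E
```

```text
at [0.4188 0.0378 0.0493] -1.512 dyaw 0.004 |row| 0.023
[-1.0, -0.0007, 0.0002, 0.0226, 0.0, 0.0, -0.0022]
[-1.0, -0.0007, 0.0002, 0.0226, 0.0, 0.0, -0.0022]
```

Request:
step_arm([
  [-1, -0.0007, 0.0002, 0.0225, 0, 0, -0.002],
  [-1, -0.0007, 0.0002, 0.0225, 0, 0, -0.002],
  [1, 0, 0, 0, 0, 0, 0],
  [1, 0, 0, 0, 0, 0, 0],
  [1, 0, 0, 0, 0, 0, 0],
  [1, 0, 0, 0, 0, 0, 0],
  [1, 0, 0, 0, 0, 0, 0],
  [1, 0, 0, 0, 0, 0, 0],
])

```text
time: 15.55
position: [0.4189, 0.0407, 0.0061]
eef_rot: [-3.141, 0.0, -1.505]
wrist_force: [-0.9, 0.8, 5.9]
opening: 0.0494
```

Request:
step_arm([
  [1, 0, 0, -0.05, 0, 0, 0],
  [1, 0, 0, -0.06, 0, 0, 0],
  [1, 0, 0, -0.06, 0, 0, 0],
  [1, 0, 0, 0, 0, 0, 0],
])

```text
time: 16.05
position: [0.4214, 0.0418, 0.18]
eef_rot: [-3.131, 0.004, -1.505]
wrist_force: [-0.1, -0.3, -1.8]
opening: 0.0495
```

```bash
python3 - <<'E'
from h import *
plan(.5568,-.102,.165,-1.557,6,1)
E
```

```text
at [0.4214 0.0418 0.18  ] -1.505 dyaw -0.052 |row| 0.033
[1.0, 0.0254, -0.0209, 0.0025, 0.0, 0.0, 0.0087]
[1.0, 0.0252, -0.0212, 0.0025, 0.0, 0.0, 0.0087]
[1.0, 0.025, -0.0214, 0.0025, 0.0, 0.0, 0.0087]
[1.0, 0.0248, -0.0216, 0.0025, 0.0, 0.0, 0.0087]
[1.0, 0.0247, -0.0218, 0.0025, 0.0, 0.0, 0.0087]
[1.0, 0.0245, -0.022, 0.0025, 0.0, 0.0, 0.0087]
```

Request:
step_arm([
  [1, 0.0252, -0.0209, 0.0025, 0, 0, 0.0087],
  [1, 0.025, -0.0212, 0.0025, 0, 0, 0.0087],
  [1, 0.0248, -0.0214, 0.0025, 0, 0, 0.0087],
  [1, 0.0246, -0.0216, 0.0025, 0, 0, 0.0087],
  [1, 0.0244, -0.0218, 0.0025, 0, 0, 0.0087],
  [1, 0.0242, -0.022, 0.0025, 0, 0, 0.0087],
  [1, 0, 0, 0.01, 0, 0, 0],
  [1, 0, 0, 0, 0, 0, 0],
])

```text
time: 17.05
position: [0.5517, -0.1018, 0.1478]
eef_rot: [3.136, 0.0, -1.559]
wrist_force: [-0.5, -0.6, -0.8]
opening: 0.0495
```

```bash
python3 - <<'E'
from h import *
plan(.5568,-.1005,.125,-1.557,1,1)
E
```

```text
at [ 0.5517 -0.1018  0.1478] -1.559 dyaw 0.002 |row| 0.023
[1.0, -0.0012, -0.0051, 0.0228, 0.0, 0.0, -0.0015]
```

Request:
step_arm([
  [1, -0.001, -0.0035, 0, 0, 0, 0],
  [1, 0, 0, 0.013, 0, 0, 0],
  [1, 0, 0, 0.012, 0, 0, 0],
  [1, 0, 0, 0.0, 0, 0, 0],
])

```text
time: 17.55
position: [0.5561, -0.1007, 0.124]
eef_rot: [3.138, -0.0, -1.557]
wrist_force: [-0.1, -0.4, 0.1]
opening: 0.0495
```

Request:
step_arm([
  [1, 0, 0, 0.005, 0, 0, 0],
  [1, 0, 0, 0.005, 0, 0, 0],
  [1, 0, 0, 0, 0, 0, 0],
])

```text
time: 17.92
position: [0.5572, -0.1006, 0.1155]
eef_rot: [3.141, 0.0, -1.558]
wrist_force: [-1.6, 2.2, 0.2]
opening: 0.0494
```

Request:
step_arm([
  [1, 0, 0, 0.005, 0, 0, 0],
  [1, 0, 0, 0.005, 0, 0, 0],
  [1, 0, 0, 0, 0, 0, 0],
])

```text
time: 18.3
position: [0.5573, -0.101, 0.1063]
eef_rot: [-3.141, -0.0, -1.557]
wrist_force: [-3.2, 2.1, 4.5]
opening: 0.0495
```

Request:
step_arm([
  [1, 0, 0, 0.005, 0, 0, 0],
  [1, 0, 0, 0.005, 0, 0, 0],
  [1, 0, 0, 0, 0, 0, 0],
])

```text
time: 18.68
position: [0.5572, -0.101, 0.0962]
eef_rot: [-3.141, -0.0, -1.557]
wrist_force: [-4.1, 0.7, 5.2]
opening: 0.0497
```

Request:
step_arm([
  [1, 0, 0.001, 0.005, 0, 0, 0],
  [1, 0, 0, 0.005, 0, 0, 0],
  [1, 0, 0, 0, 0, 0, 0],
])

```text
time: 19.05
position: [0.5572, -0.101, 0.0861]
eef_rot: [-3.139, -0.0, -1.557]
wrist_force: [-1.0, 0.4, 4.0]
opening: 0.0494
```

Request:
step_arm([
  [1, 0, 0, 0.0035, 0, 0, 0],
  [1, 0, 0, 0, 0, 0, 0],
  [1, 0, 0, 0, 0, 0, 0],
])

```text
time: 19.42
position: [0.5572, -0.101, 0.0827]
eef_rot: [-3.139, -0.0, -1.557]
wrist_force: [-0.3, 0.4, 5.0]
opening: 0.0497
```

Request:
step_arm([
  [-0.6, 0, 0, 0, 0, 0, 0],
  [-0.6, 0, 0, 0, 0, 0, 0],
  [-0.6, 0, 0, -0.04, 0, 0, 0],
  [-0.6, 0, 0, -0.05, 0, 0, 0],
  [-0.6, 0, 0, -0.05, 0, 0, 0],
  [-1, -0.05, 0, 0, 0, 0, 0],
  [-1, -0.05, 0, 0, 0, 0, 0],
  [-1, -0.05, 0.03, 0, 0, 0, 0],
])

```text
time: 20.42
position: [0.5248, 0.0504, 0.2211]
eef_rot: [3.141, -0.0, -1.559]
wrist_force: [0.4, 1.0, 0.2]
opening: 0.0854
```

Request:
step_arm([
  [-1, -0.045, 0.035, 0, 0, 0, 0],
  [-1, -0.045, 0.032, 0, 0, 0, 0],
  [-1, 0, 0.032, 0, 0, 0, 0],
  [-1, 0, 0, 0, 0, 0, 0],
  [-1, 0, 0, 0, 0, 0, 0],
])

```text
time: 21.05
position: [0.4246, 0.1375, 0.222]
eef_rot: [-3.141, 0.0, -1.558]
wrist_force: [1.3, 1.0, 0.2]
opening: 0.087
```

```bash
python3 - <<'E'
from h import *
c=snap('top','k5',(240,140,480,260),3.3)
a=np.array(load('k4')['pixels'])[150:215,380:460].astype(int);b=np.array(c['pixels'])[150:215,380:460].astype(int)
d=np.abs(a-b).mean(2);print(d.mean(),d.max(),np.argwhere(d>40)[:20].tolist())
plan(.4283,.1373,.05,-1.566,5)
E
```

```text
2.2523717948717947 89.0 [[26, 25], [26, 26], [26, 27], [26, 28], [26, 47], [26, 48], [26, 49], [26, 50], [27, 27], [27, 28], [27, 47], [27, 48], [27, 49], [27, 50], [28, 28], [28, 29], [28, 49], [28, 50], [29, 28], [29, 50]]
at [0.4248 0.1374 0.222 ] -1.558 dyaw -0.008 |row| 0.034
[-1.0, 0.0, -0.0007, 0.0344, 0.0, 0.0, 0.0016]
[-1.0, 0.0, -0.0007, 0.0344, 0.0, 0.0, 0.0016]
[-1.0, 0.0, -0.0007, 0.0344, 0.0, 0.0, 0.0016]
[-1.0, 0.0, -0.0007, 0.0344, 0.0, 0.0, 0.0016]
[-1.0, 0.0, -0.0007, 0.0344, 0.0, 0.0, 0.0016]
```

```bash
python3 - <<'E'
from h import *
q=[cv2.resize(np.array(load(f)['pixels'])[150:215,380:460],None,fx=4.8,fy=4.8,interpolation=cv2.INTER_CUBIC) for f in('k4','k5')]
cv2.imwrite('pics/c5.png',np.hstack(q))
E
```

```text
(no output)
```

View pics/c5.png

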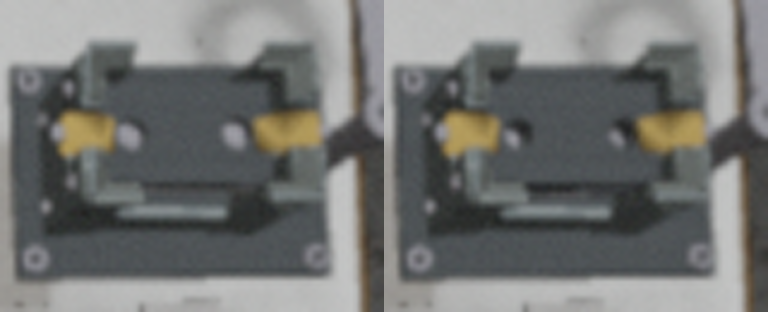

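Two are loaded. The pawls lie over the top plate at the same height as before, and the holes look deeper. On to the third blank.

Request:
step_arm([
  [-1, 0, -0.0007, 0.04, 0, 0, 0.0016],
  [-1, 0, -0.0007, 0.04, 0, 0, 0.0016],
  [-1, 0, -0.0007, 0.04, 0, 0, 0.0016],
  [-1, 0, -0.0007, 0.04, 0, 0, 0.0016],
  [-1, 0, -0.0007, 0.035, 0, 0, 0.0016],
  [-1, 0, 0, 0.0225, 0, 0, 0],
  [-1, 0, 0, 0, 0, 0, 0],
])

```text
time: 21.98
position: [0.4278, 0.1366, 0.003]
eef_rot: [3.139, -0.002, -1.567]
wrist_force: [0.5, -0.5, -0.4]
opening: 0.0869
```

Request:
step_arm([
  [1, 0, 0, 0, 0, 0, 0],
  [1, 0, 0, 0, 0, 0, 0],
  [1, 0, 0, 0, 0, 0, 0],
  [1, 0, 0, 0, 0, 0, 0],
  [1, 0, 0, 0, 0, 0, 0],
  [1, 0, 0, 0, 0, 0, 0],
])

```text
time: 22.72
position: [0.428, 0.1377, 0.005]
eef_rot: [-3.141, 0.0, -1.565]
wrist_force: [-0.8, -0.6, 4.4]
opening: 0.0494
```

Request:
step_arm([
  [1, 0, 0, -0.05, 0, 0, 0],
  [1, 0, 0, -0.06, 0, 0, 0],
  [1, 0, 0, -0.06, 0, 0, 0],
  [1, 0, 0, 0, 0, 0, 0],
  [1, 0, 0, 0, 0, 0, 0],
])

```text
time: 23.35
position: [0.4265, 0.1369, 0.1735]
eef_rot: [3.139, -0.0, -1.566]
wrist_force: [-0.6, 0.5, -2.2]
opening: 0.0495
```

```bash
python3 - <<'E'
from h import *
plan(.5567,-.102,.165,-1.557,8,1)
E
```

```text
at [0.4265 0.1369 0.1735] -1.566 dyaw 0.009 |row| 0.034
[1.0, 0.0299, -0.0161, 0.0011, 0.0, 0.0, -0.0012]
[1.0, 0.03, -0.0161, 0.0011, 0.0, 0.0, -0.0012]
[1.0, 0.03, -0.0161, 0.0011, 0.0, 0.0, -0.0012]
[1.0, 0.03, -0.016, 0.0011, 0.0, 0.0, -0.0012]
[1.0, 0.03, -0.016, 0.0011, 0.0, 0.0, -0.0012]
[1.0, 0.03, -0.016, 0.0011, 0.0, 0.0, -0.0012]
[1.0, 0.0301, -0.0159, 0.0011, 0.0, 0.0, -0.0012]
[1.0, 0.0301, -0.0159, 0.0011, 0.0, 0.0, -0.0012]
```

Request:
step_arm([
  [1, 0.03, -0.0161, 0.001, 0, 0, -0.0012],
  [1, 0.03, -0.0161, 0.001, 0, 0, -0.0012],
  [1, 0.03, -0.0161, 0.001, 0, 0, -0.0012],
  [1, 0.03, -0.016, 0.001, 0, 0, -0.0012],
  [1, 0.03, -0.016, 0.001, 0, 0, -0.0012],
  [1, 0.03, -0.016, 0.001, 0, 0, -0.0012],
  [1, 0.03, -0.016, 0.001, 0, 0, -0.0012],
  [1, 0.03, -0.016, 0.001, 0, 0, -0.0012],
])

```text
time: 24.35
position: [0.557, -0.1023, 0.1632]
eef_rot: [3.135, 0.0, -1.556]
wrist_force: [0.5, 0.4, -2.0]
opening: 0.0497
```

Request:
step_arm([
  [1, 0, 0, 0.01, 0, 0, 0],
  [1, 0, 0, 0.01, 0, 0, 0],
  [1, 0, 0, 0, 0, 0, 0],
  [1, 0, 0, 0, 0, 0, 0],
])

```text
time: 24.85
position: [0.5581, -0.1007, 0.1465]
eef_rot: [3.141, -0.0, -1.555]
wrist_force: [0.2, -0.2, -1.1]
opening: 0.0495
```

Request:
step_arm([
  [1, 0.001, 0.0015, 0, 0, 0, 0],
  [1, 0, 0, 0.013, 0, 0, 0],
  [1, 0, 0, 0.012, 0, 0, 0],
  [1, 0, 0, 0.005, 0, 0, 0],
  [1, 0, 0, 0.005, 0, 0, 0],
  [1, 0, 0, 0, 0, 0, 0],
])

```text
time: 25.6
position: [0.5568, -0.1025, 0.1125]
eef_rot: [-3.141, -0.001, -1.555]
wrist_force: [-2.2, 2.9, 6.6]
opening: 0.05
```

Request:
step_arm([
  [1, 0, 0, 0.005, 0, 0, 0],
  [1, 0, 0, 0.005, 0, 0, 0],
  [1, 0, 0, 0, 0, 0, 0],
])

```text
time: 25.98
position: [0.5571, -0.1027, 0.1032]
eef_rot: [-3.14, -0.001, -1.555]
wrist_force: [-4.0, 0.5, 8.9]
opening: 0.0496
```

Request:
step_arm([
  [1, 0, 0, 0.005, 0, 0, 0],
  [1, 0, 0, 0.005, 0, 0, 0],
  [1, 0, 0, 0, 0, 0, 0],
])

```text
time: 26.35
position: [0.5571, -0.1027, 0.0929]
eef_rot: [-3.141, -0.001, -1.555]
wrist_force: [-2.4, 1.9, 9.1]
opening: 0.0492
```

Request:
step_arm([
  [1, 0, 0, 0.005, 0, 0, 0],
  [1, 0, 0, 0.003, 0, 0, 0],
  [1, 0, 0, 0, 0, 0, 0],
])

```text
time: 26.72
position: [0.5571, -0.1026, 0.0856]
eef_rot: [-3.141, -0.001, -1.554]
wrist_force: [-4.3, 2.0, 11.8]
opening: 0.0497
```

Request:
step_arm([
  [1, 0, 0.001, 0.003, 0, 0, 0],
  [1, 0, 0, 0, 0, 0, 0],
  [1, 0, 0, 0, 0, 0, 0],
])

```text
time: 27.1
position: [0.5571, -0.1026, 0.083]
eef_rot: [-3.138, -0.001, -1.554]
wrist_force: [-3.1, 2.5, 12.0]
opening: 0.0497
```

Request:
step_arm([
  [1, 0, 0, 0.0015, 0, 0, 0],
  [1, 0, 0, 0, 0, 0, 0],
  [1, 0, 0, 0, 0, 0, 0],
])

```text
time: 27.48
position: [0.5571, -0.1026, 0.0814]
eef_rot: [-3.138, -0.001, -1.554]
wrist_force: [-3.0, 2.8, 10.8]
opening: 0.0497
```

Request:
step_arm([
  [1, 0, 0, 0.001, 0, 0, 0],
  [1, 0, 0, 0, 0, 0, 0],
  [-0.6, 0, 0, 0, 0, 0, 0],
  [-0.6, 0, 0, 0, 0, 0, 0],
  [-0.6, 0, 0, -0.04, 0, 0, 0],
  [-0.6, 0, 0, -0.05, 0, 0, 0],
  [-0.6, 0, 0, -0.05, 0, 0, 0],
  [-1, -0.05, 0, 0, 0, 0, 0],
])

```text
time: 28.48
position: [0.5577, -0.0538, 0.2223]
eef_rot: [-3.132, -0.0, -1.56]
wrist_force: [-0.3, 0.5, 0.1]
opening: 0.0737
```

Request:
step_arm([
  [-1, -0.055, 0.0, 0, 0, 0, 0],
  [-1, -0.055, 0.03, 0, 0, 0, 0],
  [-1, -0.055, 0.035, 0, 0, 0, 0],
  [-1, -0.055, 0.035, 0, 0, 0, 0],
  [-1, -0.05, 0.03, 0, 0, 0, 0],
  [-1, -0.027, 0, 0, 0, 0, 0],
  [-1, 0, 0, 0, 0, 0, 0],
  [-1, 0, 0, 0, 0, 0, 0],
])

```text
time: 29.48
position: [0.4235, 0.2374, 0.2175]
eef_rot: [3.141, -0.001, -1.556]
wrist_force: [-0.3, 0.2, -0.8]
opening: 0.0868
```

```bash
python3 - <<'E'
from h import *
c=snap('top','k6'); im=np.array(c['pixels'])
a=cv2.resize(im[150:215,380:460],None,fx=4.8,fy=4.8,interpolation=cv2.INTER_CUBIC)
b=cv2.resize(im[145:255,240:375],None,fx=2.836,fy=2.836,interpolation=cv2.INTER_CUBIC)
cv2.imwrite('pics/c6.png',np.hstack([a,b[:312]])); blanks('k6')
plan(.4234,.2458,.05,-1.571+.1,4)
E
```

```text
[253.4 157.3] [619.6 304.9] [ 42.3 131.6] 0.3
[321.6 167.5] [598.1 123.3] [57. 49.] 76.0
at [0.4237 0.2371 0.2176] -1.557 dyaw 0.086 |row| 0.042
[-1.0, -0.0022, 0.0, 0.0419, 0.0, 0.0, -0.0215]
[-1.0, -0.0022, -0.0, 0.0419, 0.0, 0.0, -0.0215]
[-1.0, -0.0022, -0.0001, 0.0419, 0.0, 0.0, -0.0215]
[-1.0, -0.0022, -0.0001, 0.0419, 0.0, 0.0, -0.0215]
```

View pics/c6.png

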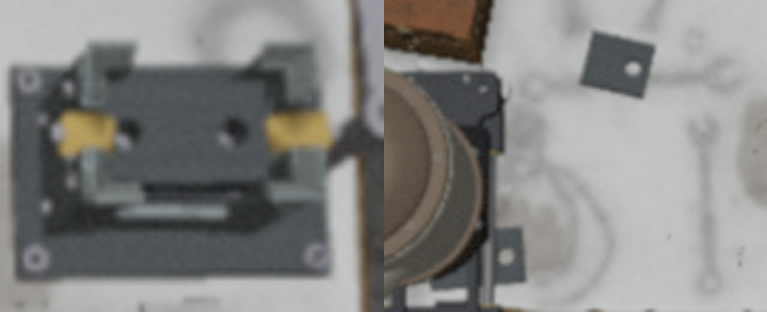

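The right pawl is still held out: its tip is at x≈267, against 253 before. So the third blank's -y end has not snapped under. The short blank was also knocked, to about (0.598, 0.123). I'll press that end down with closed fingertips.

Request:
step_arm([
  [1, 0.045, -0.0165, 0, 0, 0, 0],
  [1, 0.045, -0.0165, 0, 0, 0, 0],
  [1, 0.045, -0.0165, 0, 0, 0, 0],
  [1, 0.045, -0.0165, 0, 0, 0, 0],
  [1, 0.045, -0.0165, 0, 0, 0, 0],
  [1, 0.045, -0.0165, 0, 0, 0, 0],
  [1, 0.045, -0.0165, 0, 0, 0, 0],
  [1, 0.044, -0.0165, 0, 0, 0, 0],
])

```text
time: 30.52
position: [0.5607, -0.122, 0.2179]
eef_rot: [3.141, -0.0, -1.558]
wrist_force: [0.3, 0.4, -0.2]
opening: 0.015
```

Request:
step_arm([
  [1, 0, 0, 0.04, 0, 0, 0],
  [1, 0, 0, 0.04, 0, 0, 0],
  [1, 0, 0, 0.025, 0, 0, 0],
  [1, 0, 0, 0, 0, 0, 0],
  [1, 0, 0, 0, 0, 0, 0],
])

```text
time: 31.15
position: [0.5616, -0.1197, 0.1142]
eef_rot: [-3.14, -0.0, -1.557]
wrist_force: [-0.1, -1.1, -0.3]
opening: 0.0004
```

Request:
step_arm([
  [1, 0.004, 0.005, 0.006, 0, 0, 0],
  [1, 0, 0, 0.006, 0, 0, 0],
  [1, 0, 0, 0, 0, 0, 0],
])

```text
time: 31.52
position: [0.5556, -0.1231, 0.1008]
eef_rot: [3.141, 0.0, -1.556]
wrist_force: [-0.4, 0.8, -0.1]
opening: 0.0003
```

Request:
step_arm([
  [1, 0, 0, 0.004, 0, 0, 0],
  [1, 0, 0, 0.003, 0, 0, 0],
  [1, 0, 0, 0, 0, 0, 0],
])

```text
time: 31.9
position: [0.5564, -0.1231, 0.0946]
eef_rot: [-3.141, -0.0, -1.555]
wrist_force: [-1.2, -0.4, 3.6]
opening: 0.0004
```

Request:
step_arm([
  [1, 0, 0, 0.003, 0, 0, 0],
  [1, 0, 0, 0.002, 0, 0, 0],
  [1, 0, 0, 0, 0, 0, 0],
])

```text
time: 32.28
position: [0.5564, -0.1231, 0.0902]
eef_rot: [-3.141, -0.001, -1.555]
wrist_force: [-1.7, 0.5, 7.9]
opening: 0.0003
```

Request:
step_arm([
  [1, 0, 0, 0.002, 0, 0, 0],
  [1, 0, 0, 0, 0, 0, 0],
  [1, 0, 0, -0.03, 0, 0, 0],
  [1, 0, 0, -0.05, 0, 0, 0],
  [1, 0, 0, -0.05, 0, 0, 0],
  [1, -0.05, 0.03, 0, 0, 0, 0],
  [-1, -0.055, 0.025, 0, 0, 0, 0],
  [-1, -0.055, 0.02, 0, 0, 0, 0],
])

```text
time: 33.28
position: [0.4775, 0.0371, 0.2169]
eef_rot: [-3.141, 0.0, -1.557]
wrist_force: [1.5, -0.4, 0.2]
opening: 0.0134
```

Request:
step_arm([
  [-1, -0.055, 0.02, 0, 0, 0, 0],
  [-1, -0.055, 0.02, 0, 0, 0, 0],
  [-1, -0.055, 0.02, 0, 0, 0, 0],
  [-1, -0.043, 0, 0, 0, 0, 0],
  [-1, 0, 0, 0, 0, 0, 0],
  [-1, 0, 0, 0, 0, 0, 0],
])

```text
time: 34.02
position: [0.4152, 0.2426, 0.2165]
eef_rot: [3.141, -0.001, -1.556]
wrist_force: [-0.0, 0.3, -0.2]
opening: 0.0729
```

```bash
python3 - <<'E'
from h import *
c=snap('top','k7'); im=np.array(c['pixels'])
f=lambda i:cv2.resize(np.array(load(i)['pixels'])[150:215,380:460],None,fx=4.8,fy=4.8,interpolation=cv2.INTER_CUBIC)
cv2.imwrite('pics/c7.png',np.hstack([f('k5'),f('k7')]))
for k in('k4','k5','k6','k7'):
    p=np.array(load(k)['pixels']).astype(int)[150:215,380:460]; m=(p[...,2]-p[...,0]>50); X=np.nonzero(m)[1]; l=X[X<32];r=X[(X>45)&(X<72)]; print(k,len(l),l.min(),l.max(),len(r),r.min(),r.max())
plan(.4234,.2458,.05,-1.571+.1,4)
E
```

```text
k4 71 13 23 85 53 66
k5 72 13 23 81 53 66
k6 70 13 23 77 56 68
k7 71 13 23 83 53 66
at [0.4153 0.2422 0.2167] -1.557 dyaw 0.086 |row| 0.042
[-1.0, -0.0009, -0.002, 0.0417, 0.0, 0.0, -0.0214]
[-1.0, -0.0008, -0.002, 0.0417, 0.0, 0.0, -0.0214]
[-1.0, -0.0008, -0.0021, 0.0417, 0.0, 0.0, -0.0214]
[-1.0, -0.0007, -0.0021, 0.0417, 0.0, 0.0, -0.0214]
```

View pics/c7.png

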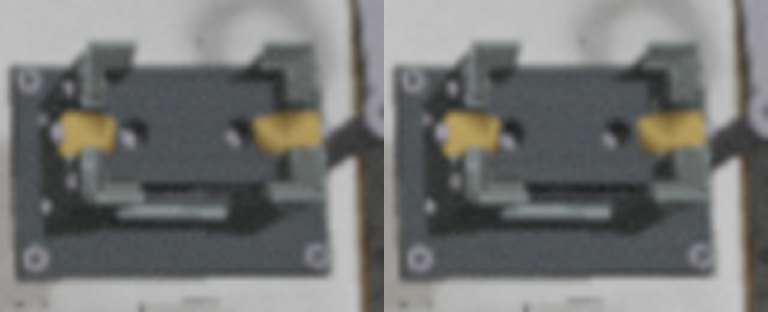

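Three blanks are loaded and both pawls are back at their snapped columns. Now the fourth.

Request:
step_arm([
  [-1, -0.0009, -0.002, 0.042, 0, 0, -0.0214],
  [-1, -0.0008, -0.002, 0.042, 0, 0, -0.0214],
  [-1, -0.0008, -0.002, 0.042, 0, 0, -0.0214],
  [-1, -0.0007, -0.002, 0.042, 0, 0, -0.0214],
  [-1, 0, 0, 0, 0, 0, 0],
  [-1, 0, 0, 0, 0, 0, 0],
])

```text
time: 34.83
position: [0.4244, 0.2466, 0.0504]
eef_rot: [-3.14, 0.001, -1.471]
wrist_force: [0.0, 0.3, 0.1]
opening: 0.0872
```

```bash
python3 - <<'E'
from h import *
plan(.4234,.2458,.004,-1.571+.1,2)
E
```

```text
at [0.4244 0.2466 0.0504] -1.471 dyaw 0.0 |row| 0.023
[-1.0, 0.0004, 0.0006, 0.0232, 0.0, 0.0, -0.0001]
[-1.0, 0.0004, 0.0006, 0.0232, 0.0, 0.0, -0.0001]
```

Request:
step_arm([
  [-1, 0.0004, 0.0005, 0.0235, 0, 0, 0],
  [-1, 0.0004, 0.0005, 0.023, 0, 0, 0],
  [1, 0, 0, 0, 0, 0, 0],
  [1, 0, 0, 0, 0, 0, 0],
  [1, 0, 0, 0, 0, 0, 0],
  [1, 0, 0, 0, 0, 0, 0],
  [1, 0, 0, 0, 0, 0, 0],
  [1, 0, 0, 0, 0, 0, 0],
])

```text
time: 35.83
position: [0.4228, 0.246, 0.0031]
eef_rot: [-3.141, 0.001, -1.47]
wrist_force: [-1.6, -0.1, 5.4]
opening: 0.0495
```

Request:
step_arm([
  [1, 0, 0, -0.05, 0, 0, 0],
  [1, 0, 0, -0.06, 0, 0, 0],
  [1, 0, 0, -0.06, 0, 0, 0],
  [1, 0, 0, 0, 0, 0, 0],
  [1, 0, 0, 0, 0, 0, 0],
])

```text
time: 36.45
position: [0.4215, 0.2449, 0.1715]
eef_rot: [3.139, -0.001, -1.471]
wrist_force: [0.1, -0.2, -1.9]
opening: 0.0497
```

```bash
python3 - <<'E'
from h import *
plan(.5567,-.102,.165,-1.557,8,1)
E
```

```text
at [0.4215 0.2449 0.1715] -1.471 dyaw -0.086 |row| 0.047
[1.0, 0.0448, -0.0125, 0.0008, 0.0, 0.0, 0.0107]
[1.0, 0.0447, -0.013, 0.0008, 0.0, 0.0, 0.0107]
[1.0, 0.0446, -0.0135, 0.0008, 0.0, 0.0, 0.0107]
[1.0, 0.0444, -0.0139, 0.0008, 0.0, 0.0, 0.0107]
[1.0, 0.0443, -0.0144, 0.0008, 0.0, 0.0, 0.0107]
[1.0, 0.0441, -0.0149, 0.0008, 0.0, 0.0, 0.0107]
[1.0, 0.0439, -0.0154, 0.0008, 0.0, 0.0, 0.0107]
[1.0, 0.0438, -0.0158, 0.0008, 0.0, 0.0, 0.0107]
```

Request:
step_arm([
  [1, 0.0448, -0.0125, 0, 0, 0, 0.0107],
  [1, 0.0447, -0.013, 0, 0, 0, 0.0107],
  [1, 0.0446, -0.0135, 0, 0, 0, 0.0107],
  [1, 0.0444, -0.0139, 0, 0, 0, 0.0107],
  [1, 0.0443, -0.0144, 0, 0, 0, 0.0107],
  [1, 0.0441, -0.0149, 0, 0, 0, 0.0107],
  [1, 0.0439, -0.0154, 0, 0, 0, 0.0107],
  [1, 0.0438, -0.0158, 0, 0, 0, 0.0107],
])

```text
time: 37.45
position: [0.5569, -0.1027, 0.1694]
eef_rot: [3.136, 0.0, -1.557]
wrist_force: [0.1, 0.7, -0.3]
opening: 0.0496
```

Request:
step_arm([
  [1, 0, 0, 0.01, 0, 0, 0],
  [1, 0, 0, 0.01, 0, 0, 0],
  [1, 0, 0, 0, 0, 0, 0],
  [1, 0, 0, 0, 0, 0, 0],
])

```text
time: 37.95
position: [0.5579, -0.1004, 0.1525]
eef_rot: [3.141, -0.0, -1.554]
wrist_force: [0.0, 0.4, -0.9]
opening: 0.0495
```

Request:
step_arm([
  [1, 0.001, 0.002, 0, 0, 0, 0],
  [1, 0, 0, 0.015, 0, 0, 0],
  [1, 0, 0, 0.015, 0, 0, 0],
  [1, 0, 0, 0.005, 0, 0, 0],
  [1, 0, 0, 0.005, 0, 0, 0],
  [1, 0, 0, 0, 0, 0, 0],
])

```text
time: 38.7
position: [0.5562, -0.1024, 0.1124]
eef_rot: [3.141, -0.0, -1.556]
wrist_force: [0.6, -0.2, -0.1]
opening: 0.0496
```

Request:
step_arm([
  [1, 0, 0, 0.005, 0, 0, 0],
  [1, 0, 0, 0.005, 0, 0, 0],
  [1, 0, 0, 0, 0, 0, 0],
])

```text
time: 39.08
position: [0.5572, -0.1026, 0.1039]
eef_rot: [-3.138, -0.001, -1.555]
wrist_force: [0.0, 0.3, 4.2]
opening: 0.0499
```

Request:
step_arm([
  [1, 0, 0, 0.005, 0, 0, 0],
  [1, 0, 0, 0.005, 0, 0, 0],
  [1, 0, 0, 0, 0, 0, 0],
])

```text
time: 39.45
position: [0.5572, -0.1027, 0.0935]
eef_rot: [-3.139, -0.001, -1.555]
wrist_force: [1.4, -2.3, 3.9]
opening: 0.0499
```

Request:
step_arm([
  [1, 0, 0, 0.005, 0, 0, 0],
  [1, 0, 0, 0.003, 0, 0, 0],
  [1, 0, 0, 0.002, 0, 0, 0],
  [1, 0, 0, 0, 0, 0, 0],
])

```text
time: 39.95
position: [0.5572, -0.1027, 0.0837]
eef_rot: [-3.139, -0.001, -1.555]
wrist_force: [0.6, -1.8, 5.8]
opening: 0.0495
```

Request:
step_arm([
  [1, 0, 0, 0.002, 0, 0, 0],
  [1, 0, 0, 0.0015, 0, 0, 0],
  [1, 0, 0, 0, 0, 0, 0],
  [1, 0, 0, 0, 0, 0, 0],
])

```text
time: 40.45
position: [0.5572, -0.1027, 0.0804]
eef_rot: [-3.139, -0.001, -1.555]
wrist_force: [0.2, -1.8, 5.5]
opening: 0.0494
```

Request:
step_arm([
  [-0.6, 0, 0, 0, 0, 0, 0],
  [-0.6, 0, 0, 0, 0, 0, 0],
  [-0.6, 0, 0, -0.03, 0, 0, 0],
  [-0.6, 0, 0, -0.04, 0, 0, 0],
  [1, 0, 0, -0.01, 0, 0, 0],
  [1, 0, 0, 0, 0, 0, 0],
  [1, 0, 0, 0, 0, 0, 0],
  [1, 0, 0, 0, 0, 0, 0],
])

```text
time: 41.45
position: [0.5553, -0.1023, 0.1576]
eef_rot: [3.139, -0.0, -1.556]
wrist_force: [0.4, 0.0, -0.1]
opening: 0.0377
```

Request:
step_arm([
  [1, 0, 0, 0, 0, 0, 0],
  [1, 0, 0, 0, 0, 0, 0],
  [1, 0, 0, 0.02, 0, 0, 0],
  [1, 0, 0, 0.01, 0, 0, 0],
  [1, 0, 0, 0.008, 0, 0, 0],
  [1, 0, 0, 0, 0, 0, 0],
])

```text
time: 42.2
position: [0.5558, -0.1023, 0.1205]
eef_rot: [3.14, -0.0, -1.556]
wrist_force: [-0.0, 0.3, -0.3]
opening: 0.0007
```

Request:
step_arm([
  [1, 0, 0, 0.005, 0, 0, 0],
  [1, 0, 0, 0.005, 0, 0, 0],
  [1, 0, 0, 0, 0, 0, 0],
])

```text
time: 42.58
position: [0.5557, -0.1023, 0.1107]
eef_rot: [3.141, 0.0, -1.556]
wrist_force: [-0.4, -0.7, 0.7]
opening: 0.0002
```

Request:
step_arm([
  [1, 0, 0, 0.005, 0, 0, 0],
  [1, 0, 0, 0.005, 0, 0, 0],
  [1, 0, 0, 0, 0, 0, 0],
])

```text
time: 42.95
position: [0.5556, -0.1023, 0.1004]
eef_rot: [3.14, 0.0, -1.556]
wrist_force: [-0.3, -0.1, 0.3]
opening: 0.0004
```

Request:
step_arm([
  [1, 0, 0, 0.005, 0, 0, 0],
  [1, 0, 0, 0.003, 0, 0, 0],
  [1, 0, 0, 0, 0, 0, 0],
])

```text
time: 43.32
position: [0.5564, -0.1023, 0.0938]
eef_rot: [-3.141, -0.0, -1.556]
wrist_force: [-1.5, 0.1, 4.2]
opening: 0.0009
```

Request:
step_arm([
  [1, 0, 0, 0.003, 0, 0, 0],
  [1, 0, 0, 0.0015, 0, 0, 0],
  [1, 0, 0, 0, 0, 0, 0],
])

```text
time: 43.7
position: [0.5564, -0.1023, 0.0899]
eef_rot: [-3.14, -0.0, -1.555]
wrist_force: [-1.8, 1.9, 7.8]
opening: 0.0005
```

Request:
step_arm([
  [1, 0, 0, -0.03, 0, 0, 0],
  [1, 0, 0, -0.05, 0, 0, 0],
  [1, 0, 0, -0.05, 0, 0, 0],
  [1, -0.055, 0.015, 0, 0, 0, 0],
  [1, -0.055, 0, 0, 0, 0, 0],
  [-1, -0.055, 0, 0, 0, 0, 0],
  [-1, -0.055, 0, 0, 0, 0, 0],
  [-1, 0, 0, 0, 0, 0, 0],
])

```text
time: 44.7
position: [0.5376, 0.1207, 0.218]
eef_rot: [3.141, 0.0, -1.551]
wrist_force: [0.1, -0.3, 0.7]
opening: 0.0227
```

```bash
cat >> h.py <<'E'
def pawls(k):
    p=np.array(load(k)['pixels']).astype(int)[150:215,380:460]; m=(p[...,2]-p[...,0]>50); X=np.nonzero(m)[1]; l=X[X<32];r=X[(X>45)&(X<72)]; print(k,len(l),l.min(),l.max(),len(r),r.min(),r.max())
E
python3 - <<'E'
from h import *
c=snap('top','k8'); im=np.array(c['pixels'])
pawls('k7');pawls('k8')
f=lambda i:cv2.resize(np.array(load(i)['pixels'])[150:215,380:460],None,fx=4.8,fy=4.8,interpolation=cv2.INTER_CUBIC)
cv2.imwrite('pics/c8.png',np.vstack([np.hstack([f('k7'),f('k8')])]))
print(sense()['position'])
E
```

```text
k7 71 13 23 83 53 66
k8 71 13 23 82 53 66
[0.53744255 0.11901004 0.218012  ]
```

View pics/c8.png

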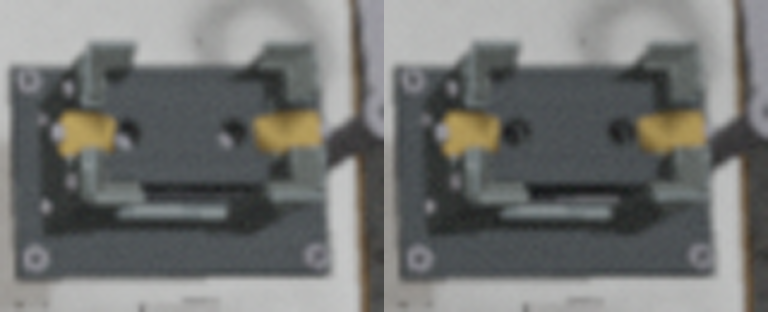

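All four blanks are in and both pawls are snapped over the stack. Now I'll close the keeper.

```bash
python3 - <<'E'
from h import *
plan(.677,-.174,.28,-3.141,10,-.2)
P=np.array([.5575,-.186]);s=np.array([.677,-.174]);r=.1198;t0=np.arctan2(s[0]-P[0],s[1]-P[1]);q=s
for t in np.linspace(t0,.01,13)[1:]:
    n=P+r*np.array([np.sin(t),np.cos(t)]); d=n-q; q=n; print(round(t,2),'tx ty',round(-d[0],4),round(d[1],4),n.round(4))
E
```

```text
at [0.5374 0.119  0.218 ] -1.553 dyaw -1.588 |row| 0.033
[-0.2, 0.0295, -0.0134, -0.0062, 0.0, 0.0, 0.1588]
[-0.2, 0.027, -0.0179, -0.0062, 0.0, 0.0, 0.1588]
[-0.2, 0.0239, -0.022, -0.0062, 0.0, 0.0, 0.1588]
[-0.2, 0.0201, -0.0255, -0.0062, 0.0, 0.0, 0.1588]
[-0.2, 0.0158, -0.0283, -0.0062, 0.0, 0.0, 0.1588]
[-0.2, 0.0111, -0.0305, -0.0062, 0.0, 0.0, 0.1588]
[-0.2, 0.0062, -0.0319, -0.0062, 0.0, 0.0, 0.1588]
[-0.2, 0.0011, -0.0324, -0.0062, 0.0, 0.0, 0.1588]
[-0.2, -0.0041, -0.0322, -0.0062, 0.0, 0.0, 0.1588]
[-0.2, -0.0091, -0.0311, -0.0062, 0.0, 0.0, 0.1588]
1.35 tx ty 0.0026 0.0144 [ 0.6744 -0.1596]
1.23 tx ty 0.0041 0.014 [ 0.6703 -0.1456]
1.11 tx ty 0.0057 0.0134 [ 0.6646 -0.1323]
0.98 tx ty 0.0073 0.0126 [ 0.6572 -0.1196]
0.86 tx ty 0.0088 0.0116 [ 0.6485 -0.108 ]
0.74 tx ty 0.0101 0.0105 [ 0.6383 -0.0976]
0.62 tx ty 0.0113 0.0092 [ 0.627  -0.0884]
0.5 tx ty 0.0124 0.0077 [ 0.6146 -0.0807]
0.38 tx ty 0.0132 0.0062 [ 0.6014 -0.0745]
0.25 tx ty 0.0139 0.0045 [ 0.5875 -0.07  ]
0.13 tx ty 0.0143 0.0028 [ 0.5732 -0.0672]
0.01 tx ty 0.0145 0.001 [ 0.5587 -0.0662]
```

Request:
step_arm([
  [-0.2, 0.0295, -0.0134, -0.01, 0, 0, 0.1588],
  [-0.2, 0.027, -0.0179, -0.01, 0, 0, 0.1588],
  [-0.2, 0.0239, -0.022, -0.01, 0, 0, 0.1588],
  [-0.2, 0.0201, -0.0255, -0.01, 0, 0, 0.1588],
  [-0.2, 0.0158, -0.0283, -0.01, 0, 0, 0.1588],
  [-0.2, 0.0111, -0.0305, -0.006, 0, 0, 0.1588],
  [-0.2, 0.0062, -0.0319, 0, 0, 0, 0.1588],
  [-0.2, 0.0011, -0.0324, 0, 0, 0, 0.1588],
])

```text
time: 45.75
position: [0.6484, -0.1198, 0.2743]
eef_rot: [3.141, -0.0, -2.834]
wrist_force: [0.4, 0.5, -0.2]
opening: 0.0519
```

Request:
step_arm([
  [-0.2, -0.0041, -0.0322, 0, 0, 0, 0.1588],
  [-0.2, -0.0091, -0.0311, 0, 0, 0, 0.1588],
  [-0.2, 0, 0, 0, 0, 0, 0],
  [-0.2, 0, 0, 0, 0, 0, 0],
])

```text
time: 46.25
position: [0.6757, -0.1766, 0.2741]
eef_rot: [3.141, -0.001, 3.139]
wrist_force: [-0.3, 0.1, -0.6]
opening: 0.0525
```

Request:
step_arm([
  [-0.2, -0.001, 0.003, 0.04, 0, 0, 0],
  [-0.2, 0, 0, 0.04, 0, 0, 0],
  [-0.2, 0, 0, 0.036, 0, 0, 0],
  [1, 0, 0, 0, 0, 0, 0],
  [1, 0, 0, 0, 0, 0, 0],
  [1, 0, 0, 0, 0, 0, 0],
  [1, 0, 0, 0, 0, 0, 0],
  [1, 0, 0, 0, 0, 0, 0],
])

```text
time: 47.25
position: [0.6779, -0.173, 0.16]
eef_rot: [-3.141, 0.002, 3.139]
wrist_force: [0.2, -0.3, 3.6]
opening: 0.0172
```

```bash
python3 -c "
from h import *
s=sense();print(s['position'],s['opening'],s['wrist_force'])"
```

```text
[ 0.67792244 -0.17296315  0.16000534] 0.017190052908288667 [ 0.17451063 -0.29804264  3.610433  ]
```

Knob pinched, so I'll lead it round.

Request:
step_arm([
  [1, 0.0026, 0.0144, 0, 0, 0, 0],
  [1, 0.0041, 0.014, 0, 0, 0, 0],
  [1, 0.0057, 0.0134, 0, 0, 0, 0],
  [1, 0.0073, 0.0126, 0, 0, 0, 0],
  [1, 0.0088, 0.0116, 0, 0, 0, 0],
  [1, 0.0101, 0.0105, 0, 0, 0, 0],
  [1, 0.0113, 0.0092, 0, 0, 0, 0],
  [1, 0.0124, 0.0077, 0, 0, 0, 0],
])

```text
time: 48.25
position: [0.6157, -0.0789, 0.1603]
eef_rot: [-3.14, 0.003, 3.141]
wrist_force: [2.4, -5.0, 6.7]
opening: 0.0169
```

Request:
step_arm([
  [1, 0.0132, 0.0062, 0, 0, 0, 0],
  [1, 0.0139, 0.0045, 0, 0, 0, 0],
  [1, 0.0143, 0.002, 0, 0, 0, 0],
  [1, 0.0135, 0.0, 0, 0, 0, 0],
  [1, 0, 0, 0, 0, 0, 0],
  [1, 0, 0, 0, 0, 0, 0],
])

```text
time: 49.0
position: [0.561, -0.0651, 0.1604]
eef_rot: [3.141, 0.003, 3.141]
wrist_force: [0.1, 0.7, 8.2]
opening: 0.0167
```

Request:
step_arm([
  [1, 0.002, 0, 0, 0, 0, 0],
  [1, 0, 0, 0, 0, 0, 0],
  [-0.2, 0, 0, 0, 0, 0, 0],
  [-0.2, 0, 0, 0, 0, 0, 0],
  [-0.2, 0, 0, -0.03, 0, 0, 0],
  [-0.2, 0, 0, -0.05, 0, 0, 0],
  [-1, 0, 0, -0.03, 0, 0, 0],
  [-1, 0, 0, 0, 0, 0, 0],
])

```text
time: 50.0
position: [0.5588, -0.066, 0.2705]
eef_rot: [3.141, 0.003, 3.139]
wrist_force: [0.1, 0.4, -0.3]
opening: 0.0648
```

```bash
python3 - <<'E'
from h import *
plan(.598,.1233,.14,-1.815,8)
E
```

```text
at [ 0.5588 -0.066   0.2705] 3.139 dyaw 1.329 |row| 0.029
[-1.0, -0.0048, 0.0237, 0.0163, 0.0, 0.0, -0.1661]
[-1.0, -0.0087, 0.0225, 0.0163, 0.0, 0.0, -0.1661]
[-1.0, -0.0123, 0.0208, 0.0163, 0.0, 0.0, -0.1661]
[-1.0, -0.0156, 0.0185, 0.0163, 0.0, 0.0, -0.1661]
[-1.0, -0.0184, 0.0157, 0.0163, 0.0, 0.0, -0.1661]
[-1.0, -0.0207, 0.0124, 0.0163, 0.0, 0.0, -0.1661]
[-1.0, -0.0225, 0.0088, 0.0163, 0.0, 0.0, -0.1661]
[-1.0, -0.0237, 0.0049, 0.0163, 0.0, 0.0, -0.1661]
```

Request:
step_arm([
  [-1, -0.0048, 0.0237, 0, 0, 0, -0.1661],
  [-1, -0.0087, 0.0225, 0, 0, 0, -0.1661],
  [-1, -0.0123, 0.0208, 0, 0, 0, -0.1661],
  [-1, -0.0156, 0.0185, 0.02, 0, 0, -0.1661],
  [-1, -0.0184, 0.0157, 0.03, 0, 0, -0.1661],
  [-1, -0.0207, 0.0124, 0.03, 0, 0, -0.1661],
  [-1, -0.0225, 0.0088, 0.03, 0, 0, -0.1661],
  [-1, -0.0237, 0.0049, 0.03, 0, 0, -0.1661],
])

```text
time: 51.0
position: [0.5958, 0.1233, 0.1255]
eef_rot: [3.138, -0.002, -1.81]
wrist_force: [0.5, 0.6, 0.1]
opening: 0.0874
```

Request:
step_arm([
  [-1, 0, 0, 0.03, 0, 0, 0],
  [-1, 0, 0, 0.03, 0, 0, 0],
  [-1, 0, 0, 0, 0, 0, 0],
  [-1, 0, 0, 0, 0, 0, 0],
])

```text
time: 51.5
position: [0.5976, 0.1229, 0.0688]
eef_rot: [-3.142, -0.0, -1.815]
wrist_force: [1.4, 0.4, 1.8]
opening: 0.087
```

```bash
python3 - <<'E'
from h import *
c=snap('top','k9'); im=np.array(c['pixels'])
a=cv2.resize(im[130:215,370:470],None,fx=4,fy=4,interpolation=cv2.INTER_CUBIC);b=cv2.resize(im[130:215,280:380],None,fx=4,fy=4,interpolation=cv2.INTER_CUBIC)
cv2.imwrite('pics/c9.png',np.hstack([b,a]))
plan(.598,.1233,.004,-1.815,3)
E
```

```text
at [0.5981 0.123  0.0695] -1.815 dyaw 0.0 |row| 0.022
[-1.0, -0.0001, 0.0001, 0.0218, 0.0, 0.0, -0.0]
[-1.0, -0.0001, 0.0001, 0.0218, 0.0, 0.0, -0.0]
[-1.0, -0.0001, 0.0001, 0.0218, 0.0, 0.0, -0.0]
```

View pics/c9.png

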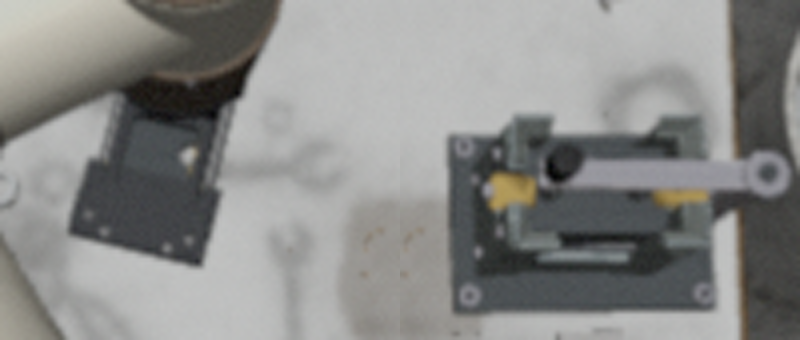

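The keeper lies straight over the mouth, from the knob at (567,157) to the pivot at (768,173). The short blank sits between the open fingers, so I'll grip it.

Request:
step_arm([
  [-1, 0, 0, 0.025, 0, 0, 0],
  [-1, 0, 0, 0.025, 0, 0, 0],
  [-1, 0, 0, 0.0155, 0, 0, 0],
  [1, 0, 0, 0, 0, 0, 0],
  [1, 0, 0, 0, 0, 0, 0],
  [1, 0, 0, 0, 0, 0, 0],
  [1, 0, 0, 0, 0, 0, 0],
  [1, 0, 0, 0, 0, 0, 0],
])

```text
time: 52.55
position: [0.5981, 0.1231, 0.0037]
eef_rot: [-3.14, 0.001, -1.815]
wrist_force: [-0.3, 0.0, 2.1]
opening: 0.0494
```

Request:
step_arm([
  [1, 0, 0, 0, 0, 0, 0],
  [1, 0, 0, -0.05, 0, 0, 0],
  [1, 0, 0, -0.06, 0, 0, 0],
  [1, 0, 0, -0.06, 0, 0, 0],
  [1, 0, 0, -0.06, 0, 0, 0],
  [1, 0, 0, -0.03, 0, 0, 0],
  [1, 0, 0, 0, 0, 0, 0],
])

```text
time: 53.42
position: [0.5984, 0.1233, 0.2656]
eef_rot: [-3.137, 0.004, -1.815]
wrist_force: [0.1, 0.7, -2.3]
opening: 0.0497
```

```bash
python3 - <<'E'
from h import *
c=load('k9'); A=lambda x,y,z:at(c,370+(x-400+.5)/4-.5,130+(y+.5)/4-.5,z)[:2]*1000
k=A(565,156,.178);p=A(768,173,.15);d=k-p;print(k,p,'keeper',np.arctan2(d[0],d[1])+.015)
print(sense()['opening'],sense()['wrist_force'])
plan(.4855,.4445,.24,-3.141,10,1)
E
```

```text
[557.50504934 -64.98028348] [ 555.39235322 -184.19979347] keeper 0.03271920557422699
0.0497332785016685 [ 0.10523303  0.66424141 -2.3222246 ]
at [0.5984 0.1233 0.2656] -1.815 dyaw -1.326 |row| 0.034
[1.0, -0.0284, 0.0187, 0.0026, 0.0, 0.0, 0.1326]
[1.0, -0.0257, 0.0223, 0.0026, 0.0, 0.0, 0.1326]
[1.0, -0.0225, 0.0255, 0.0026, 0.0, 0.0, 0.1326]
[1.0, -0.019, 0.0283, 0.0026, 0.0, 0.0, 0.1326]
[1.0, -0.0151, 0.0305, 0.0026, 0.0, 0.0, 0.1326]
[1.0, -0.0109, 0.0323, 0.0026, 0.0, 0.0, 0.1326]
[1.0, -0.0065, 0.0334, 0.0026, 0.0, 0.0, 0.1326]
[1.0, -0.0021, 0.034, 0.0026, 0.0, 0.0, 0.1326]
[1.0, 0.0025, 0.034, 0.0026, 0.0, 0.0, 0.1326]
[1.0, 0.0069, 0.0333, 0.0026, 0.0, 0.0, 0.1326]
```

Request:
step_arm([
  [1, -0.0284, 0.0187, 0, 0, 0, 0.1326],
  [1, -0.0257, 0.0223, 0, 0, 0, 0.1326],
  [1, -0.0225, 0.0255, 0, 0, 0, 0.1326],
  [1, -0.019, 0.0283, 0, 0, 0, 0.1326],
  [1, -0.0151, 0.0305, 0, 0, 0, 0.1326],
  [1, -0.0109, 0.0323, 0, 0, 0, 0.1326],
  [1, -0.0065, 0.0334, 0, 0, 0, 0.1326],
  [1, -0.0021, 0.034, 0, 0, 0, 0.1326],
])

```text
time: 54.42
position: [0.5059, 0.3802, 0.26]
eef_rot: [-3.139, -0.005, -2.881]
wrist_force: [0.1, -0.1, -0.6]
opening: 0.0496
```

Request:
step_arm([
  [1, 0.0025, 0.034, 0, 0, 0, 0.1326],
  [1, 0.0069, 0.0333, 0, 0, 0, 0.1326],
  [1, 0, 0, 0.03, 0, 0, 0],
  [1, 0, 0, 0.03, 0, 0, 0],
  [1, 0, 0, 0, 0, 0, 0],
  [1, 0, 0, 0, 0, 0, 0],
])

```text
time: 55.18
position: [0.4851, 0.4441, 0.203]
eef_rot: [-3.141, 0.0, -3.141]
wrist_force: [0.4, 0.7, -0.3]
opening: 0.0498
```

```bash
python3 - <<'E'
from h import *
plan(.4855,.4445,.165,-3.141,1,1); print(sense()['opening'],sense()['wrist_force'],sense()['joint_positions'])
E
```

```text
at [0.4851 0.4441 0.203 ] -3.141 dyaw 0.0 |row| 0.038
[1.0, -0.0004, 0.0004, 0.038, 0.0, 0.0, -0.0001]
0.049759295058442087 [ 0.36090967  0.68477291 -0.30796786] [ 9.86951517e-01  4.53217673e-01  6.65508506e-02  5.87440256e-04
 -1.18453331e+00 -2.55748796e+00]
```

Request:
step_arm([
  [1, 0, 0, 0.02, 0, 0, 0],
  [1, 0, 0, 0.02, 0, 0, 0],
  [1, 0, 0, 0.01, 0, 0, 0],
  [1, 0, 0, 0.01, 0, 0, 0],
  [1, 0, 0, 0, 0, 0, 0],
])

```text
time: 55.8
position: [0.4851, 0.4443, 0.1451]
eef_rot: [3.141, 0.001, -3.141]
wrist_force: [-3.7, -2.4, 5.9]
opening: 0.0497
```

Request:
step_arm([
  [1, 0, 0, 0.01, 0, 0, 0],
  [1, 0, 0, 0.01, 0, 0, 0],
  [1, 0, 0, 0.01, 0, 0, 0],
  [1, 0, 0, 0, 0, 0, 0],
])

```text
time: 56.3
position: [0.4864, 0.4457, 0.1162]
eef_rot: [3.137, 0.005, -3.14]
wrist_force: [-2.4, -0.0, 6.7]
opening: 0.0495
```

Request:
step_arm([
  [1, 0, 0, 0.01, 0, 0, 0],
  [1, 0, 0, 0.01, 0, 0, 0],
  [1, 0, 0, 0.008, 0, 0, 0],
  [1, 0, 0, 0, 0, 0, 0],
])

```text
time: 56.8
position: [0.4852, 0.4456, 0.087]
eef_rot: [3.138, 0.002, -3.14]
wrist_force: [-4.4, 1.5, 5.6]
opening: 0.0496
```

Request:
step_arm([
  [1, 0, 0, 0.004, 0, 0, 0],
  [1, 0, 0, 0, 0, 0, 0],
  [-1, 0, 0, 0, 0, 0, 0],
  [-1, 0, 0, 0, 0, 0, 0],
  [-1, 0, 0, 0, 0, 0, 0],
  [-1, 0, 0, 0, 0, 0, 0],
  [-1, 0, 0, 0, 0, 0, 0],
  [-1, 0, 0, 0, 0, 0, 0],
])

```text
time: 57.8
position: [0.485, 0.4489, 0.0818]
eef_rot: [3.133, 0.003, 3.141]
wrist_force: [-4.6, 12.2, 2.0]
opening: 0.0777
```

```bash
python3 - <<'E'
from h import *
snap('scene','s1',(190,200,330,330),4.5); print(sense()['wrist_force'])
E
```

```text
[-5.49938088 11.38793273  1.99287613]
```

View pics/s1.png

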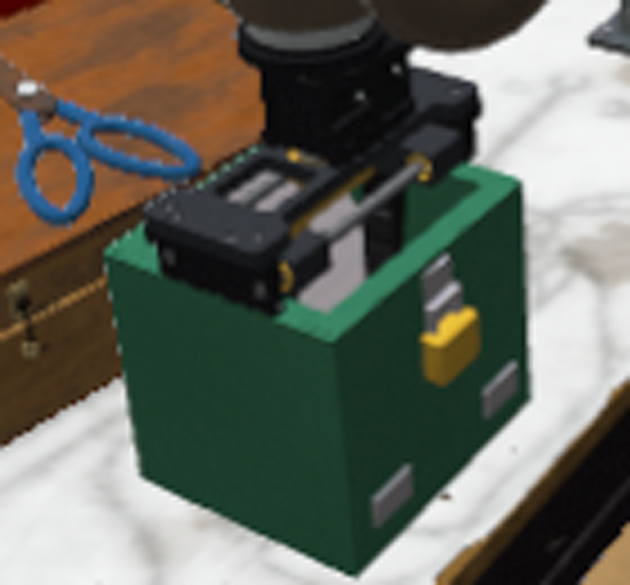

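The flap is open and no blank is visible on it. I'll ease the fingers in and lift, then check that the flap shuts.

Request:
step_arm([
  [-0.6, 0, 0, 0, 0, 0, 0],
  [-0.6, 0, 0, 0, 0, 0, 0],
  [-0.6, 0, 0, -0.03, 0, 0, 0],
  [-0.6, 0, 0, -0.04, 0, 0, 0],
  [-0.6, 0, 0, -0.05, 0, 0, 0],
  [-0.6, 0, 0, -0.06, 0, 0, 0],
  [-0.6, 0, 0, -0.04, 0, 0, 0],
  [-0.6, 0, 0, 0, 0, 0, 0],
])

```text
time: 58.85
position: [0.4864, 0.4443, 0.305]
eef_rot: [3.137, 0.005, 3.141]
wrist_force: [-0.6, 1.0, 0.0]
opening: 0.0696
```

Request:
step_arm([
  [-0.6, 0.04, -0.05, 0, 0, 0, 0],
  [-0.6, 0.03, -0.05, 0, 0, 0, 0],
  [-0.6, 0, -0.05, 0, 0, 0, 0],
  [-0.6, 0, -0.05, 0, 0, 0, 0],
  [-0.6, 0, -0.05, 0, 0, 0, 0],
  [-0.6, 0, -0.05, 0, 0, 0, 0],
  [-0.6, 0, 0, 0, 0, 0, 0],
  [-0.6, 0, 0, 0, 0, 0, 0],
])

```text
time: 59.85
position: [0.4158, 0.1448, 0.3002]
eef_rot: [-3.141, -0.001, 3.141]
wrist_force: [-0.2, -0.1, -0.5]
opening: 0.0696
```

```bash
python3 - <<'E'
from h import *
c=snap('top','k10'); s=snap('scene','s2'); pawls('k10')
im=np.array(c['pixels']); a=cv2.resize(im[130:260,120:470],None,fx=2.2,fy=2.2,interpolation=cv2.INTER_CUBIC)
b=cv2.resize(np.array(s['pixels'])[140:340,180:420],None,fx=1.4,fy=1.4,interpolation=cv2.INTER_CUBIC)
o=np.zeros((a.shape[0]+b.shape[0],a.shape[1],3),np.uint8);o[:a.shape[0]]=a;o[a.shape[0]:,:b.shape[1]]=b
z=cv2.resize(im[145:215,375:470],None,fx=4,fy=4,interpolation=cv2.INTER_CUBIC);o[a.shape[0]:a.shape[0]+z.shape[0],b.shape[1]+10:b.shape[1]+10+z.shape[1]]=z
cv2.imwrite('pics/final.png',o);print(o.shape)
E
```

```text
k10 73 13 23 33 54 66
(566, 770, 3)
```

View pics/final.png

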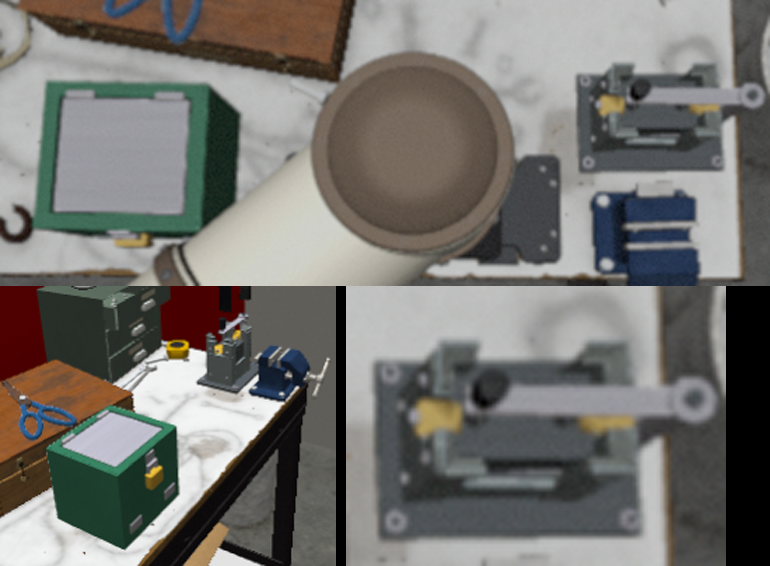

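The flap is shut at (120,155), the bench is clear of blanks, and the keeper is across the mouth with both pawls in place. Handing in.

```bash
python3 -c "
from h import *
print(ticket.sign_off())"
```

```text
the job is handed in; nothing more can be done
None
```

The magazine is loaded and the job is handed in, at about 60 s of robot time. Four good blanks and one reject (the short blank) were on the bench; there was no bitten one.

- **Loading:** I swung the keeper clear and pressed all four good blanks under the pawls.
    - **Third blank:** it first caught only the left pawl. I pressed its other end down with closed fingertips and both pawls snapped over.
    - **Fourth blank:** the press force was lower than expected, so I pressed it again from above as a precaution.
- **Keeper:** I closed it after the last blank; the camera gave about 0.03 rad, against the 0.12 limit.
- **Reject:** the short blank was knocked aside during the run. I found it again and dropped it through the flap. A finger pressed the flap opening with about 12 N while opening there, under the 40 N limit.

In the last pictures both pawls are at their snapped positions, the flap is shut and no blanks are left on the bench. The right pawl is partly hidden under the keeper bar in that picture; it was fully visible and in place just before I closed the bar. The reject inside the box can't be seen.

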